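# Load the proof-test stand and throw its pressure lever over the screen

## Task

Set up the proof test: lift the latch bar over its catch (it has a red ball knob), swing the guard gate wide open, seat every manifold block from the mat flat and square in a pocket of the nest (one to a pocket, any pocket), then swing the gate shut and let the bar drop back into its catch. Only when the gate is latched, reach over the clear screen with the bent rod from its forks and pull the lever behind it fully over toward you to ON, never touching the lever with the hand; then hang the rod back in its forks, leg down as it was. Leave the other things on the bench where they are.

Things in the scene. Friction and masses are not known exactly. Their poses are not given: they have to be found in the camera images.
- stand: Proof-test stand, fixed: grey base plate 240 x 247 x 12 mm. Frame: origin on the bench near its middle, +x away from the robot, +y to its left, z up; 'stand (x, y, z)' below is in this frame, mm. Right half: aluminium nest block with a row of 3 pockets along x (x -104 to 72, y -84 to -26, top z 32), under the guard gate. Left half: two-winged clear screen, the lever switch behind it.
- screen_top (a point): Middle of the top edge of the clear screen's front wing, stand (-30, 92.5, 152). This wing faces the robot: 5 mm thick (edging 10 mm), y 40 to 142, from the base up to z 152. A side wing of equal height joins it at stand y 45 and runs back from x -30 to 95; the lever is behind both.
- gate (a joint): Guard gate angle, rad: 0 shut over the nest; opens to the right (counter-clockwise from above) to 1.75. A clear hood: roof 182 x 57 mm, top z 71, outer side and end panels down to z 36, on an upright hinge post at the far end, stand (100, -55). Shut, it covers all pockets (20 mm above seated blocks); beyond 1.45 it leaves them free. Stays where left; about 1 N at the ball knob moves it.
- gate_axis (a point): Point on the gate's upright hinge axis at the ball knob's height, stand (100, -55, 118).
- bar (a joint): Gravity latch bar angle, rad: 0 lying down, grows as lifted, to 0.5; falls by its own weight (0.09 kg). A 10 mm steel rod lying along the gate's roof (axis z 84), pivoted on the gate 30 mm from the hinge axis, 198 mm long; its free end drops behind the lip of the catch post. Lift beyond 0.1 rad to pass the lip. Down with the gate shut = latched.
- catch_lip (a point): Top of the catch post's lip, stand (-122, -66, 91), 12 mm above the lying bar's underside. On the lip's outer (gate-open) side a 36 degree slope runs down, 24 mm wide: on the way back the bar may be carried over the lip, lifted, or be pushed up the slope.
- ball (a point): Centre of the red ball knob, 24 mm across, on a thin stem on the latch bar: 34 mm above the bar's axis, 65 mm from the bar's pivot, 95 mm from the gate's hinge axis. Gate shut and bar down: stand (5, -55, 118), 47 mm above the roof. Pinch it to lift the bar (10 mm of lift is enough) and to swing the gate.
- switch (a joint): Pressure lever angle, rad: 0 OFF (leaning away from the robot), 0.9 ON (fully over, leaning toward the robot). Level axis along the stand's y at stand (50, 95, 54). Stays where left; about 1 N at its end moves it.
- switch_tip (a point): Centre of the red ball, 26 mm across, on the lever's end, 70 mm from its axis: OFF at stand (80, 95, 117), ON at stand (20, 95, 117), highest in between (z 124). The front wing's inner face is at x -27.
- rod: Bent rod, 0.18 kg. Origin: middle of its black handle, 88 (x) x 16 (y) x 22 (z) mm; centre of mass 10 mm ahead of it. A 9 mm steel stem runs along +x to x = 130 mm, then bends down (-z) into a leg ending in a red tip, 13 mm across, its bottom 120 mm below the stem's axis. Behind the handle a 19 mm ball at x = -79. Starts hanging in its forks, leg down at the far end.
- rest (a point): Where the rod's origin lies in its forks above the side wing, stand (30, 45, 187), rod +x along the stand's +x. The two V forks, 6 mm thick, stand 56 mm before and behind this point, open upward, mouth 36 mm wide; their tips reach 13 mm above this point and the screen's top is 35 mm below it.
- mat: Black rubber mat, 200 x 85 x 2 mm, fixed on the bench at the left; the blocks start on it. Origin under its middle, x along its length. The screw pump (up to 0.24 m high) stands 40 mm or more to its right; a hose runs 25 mm or more to the left of the blocks.
- pocket0 (a point): Centre of the floor of pocket 0 (nearest the robot; stand -72, -55, 20). The pocket is 50 mm along the stand's x, 40 mm along y, 12 mm deep. Its two sides along x are open in the middle, 30 mm wide, down to the base plate (8 mm below the floor), for fingers; 6 mm walls between pockets.
- pocket1 (a point): Centre of the floor of pocket 1 (middle one; stand -16, -55, 20). The pocket is 50 mm along the stand's x, 40 mm along y, 12 mm deep. Its two sides along x are open in the middle, 30 mm wide, down to the base plate (8 mm below the floor), for fingers; 6 mm walls between pockets.
- pocket2 (a point): Centre of the floor of pocket 2 (farthest; stand 40, -55, 20). The pocket is 50 mm along the stand's x, 40 mm along y, 12 mm deep. Its two sides along x are open in the middle, 30 mm wide, down to the base plate (8 mm below the floor), for fingers; 6 mm walls between pockets.
- block0: Manifold block, steel grey, 46 (x) x 36 (y) x 26 (z) mm, 0.22 kg, two dark ports on top. Origin at the centre of its underside, z up. Either way round fits any pocket, its 46 mm side along the stand's x. May be absent. Starts upright on the black mat (2 mm thick) to the left.
- block1: Manifold block, brass yellow, 46 (x) x 36 (y) x 26 (z) mm, 0.22 kg, two dark ports on top. Origin at the centre of its underside, z up. Either way round fits any pocket, its 46 mm side along the stand's x. May be absent. Starts upright on the black mat (2 mm thick) to the left.
- block2: Manifold block, pale aluminium, 46 (x) x 36 (y) x 26 (z) mm, 0.22 kg, two dark ports on top. Origin at the centre of its underside, z up. Either way round fits any pocket, its 46 mm side along the stand's x. May be absent. Starts upright on the black mat (2 mm thick) to the left.
- oil_bottle: White dropper bottle with red cap, 46 mm across, 119 high; a bystander, origin under its middle.
- ring_gauge: Steel ring, 54 mm across, 18 high; a bystander, origin under its middle.
- adaptor_1: Brass hexagon fitting, 27 mm across flats, 40 high; a bystander, origin under its middle.
- adaptor_3: Grey hexagon fitting, 24 mm across flats, 38 high; a bystander, origin under its middle.
- weight_1_1: Steel weight, 33 mm across, 98 high; a bystander, origin under its middle.
- weight_2_2: Steel weight, 29 mm across, 108 high; a bystander, origin under its middle.
Not all that is in view belongs to the job. Leave any pink look-alike of the block2 alone.

How it is judged (in metres and radians):
On the way, in this order (a step that is already met when the one before it is completed fails the run):
1. the bar is lifted and the gate is swung wide open (beyond 1.2 rad) (value of joint gate above 1.2 rad), for 0.2 s.
2. every block present is seated in a pocket, released, with the gate still open (value of joint gate above 0.9 rad and (distance between block0 and pocket0 below 0.005 m or distance between block0 and pocket1 below 0.005 m or distance between block0 and pocket2 below 0.005 m) and angle between each of block0, block1, block2's own z axis and vertical below 0.06 rad and (distance between block1 and pocket0 below 0.005 m or distance between block1 and pocket1 below 0.005 m or distance between block1 and pocket2 below 0.005 m) and (distance between block2 and pocket0 below 0.005 m or distance between block2 and pocket1 below 0.005 m or distance between block2 and pocket2 below 0.005 m) and contact force between the fingers and block0 below 0.2 N and contact force between the fingers and block1 below 0.2 N and contact force between the fingers and block2 below 0.2 N), for 0.3 s.
3. the gate is shut and the bar lies in its catch (value of joint gate below 0.05 rad and value of joint bar below 0.04 rad), for 0.3 s.
4. the lever is pulled over to ON (value of joint switch above 0.8 rad), for 0.2 s.
At the end, for the whole second after the job is handed in: Every block present stands in a pocket (within 5 mm of its floor's centre, upright within 0.06 rad); gate below 0.05 rad and bar below 0.04 rad; lever beyond 0.8 rad; the rod lies at rest in its forks, within 20 mm of its place, leg down within 0.25 rad and along the stand within 0.15 rad (all of step 3 and (distance between block0 and pocket0 below 0.005 m or distance between block0 and pocket1 below 0.005 m or distance between block0 and pocket2 below 0.005 m) and angle between each of block0, block1, block2's own z axis and vertical below 0.06 rad and (distance between block1 and pocket0 below 0.005 m or distance between block1 and pocket1 below 0.005 m or distance between block1 and pocket2 below 0.005 m) and (distance between block2 and pocket0 below 0.005 m or distance between block2 and pocket1 below 0.005 m or distance between block2 and pocket2 below 0.005 m) and value of joint switch above 0.8 rad and distance between rod and rest below 0.02 m and angle between rod's own z axis and vertical below 0.25 rad and angle between the x axis of rod and the x axis of stand, either way round below 0.15 rad and linear speed of rod below 0.03 m/s); the robot touches nothing.
It fails at once if the hand or arm touches the lever (contact force between any of the fingers, the arm and switch above 0.3 N).
It fails at once if a bystander is moved more than 30 mm (distance of any of oil_bottle, ring_gauge, adaptor_1, adaptor_3, weight_1_1, weight_2_2 from where it was at the start of the episode above 0.03 m).
Of block0, block1, block2 only 2 to 3 are there at a start; the rules pass over those that are not, and their reading is None.
At some moment in a run one of block0, block1, block2 may be knocked a few centimetres aside while the robot is not near it.
It also fails if it takes over 210 s, if anything falls off the work surface, if the arm or the gripper's body presses on something with over 40 N, if the wrist force passes 120 N, or if a joint passes its speed limit or range.

## Robot

A 6-joint arm with a two-finger parallel gripper is mounted at the origin on the work surface; the furniture and walls round the work are solid. World frame = base frame: x ahead of the robot, y to its left, z up, the work surface at z = 0. Lengths are in m, angles in degrees, forces in N, time in s.
With the tool pointing down it reaches from about 0.225 to 0.725 m from the base axis. Payload 3.1 kg.
Tool frame: the origin (TCP) lies midway between the tips of the shut fingers; the grasp point (between the pads) lies 19 mm behind it; z points along the fingers, y is the line along which they close (so a half turn about z gives the same grasp; the last joint's range is limited). The gripper opens to 85 mm and grips with 20 to 120 N. Pads are 22 mm wide; open, the fingers measure 114 mm over their backs; the gripper's body (76 mm by 85 mm) begins 54 mm behind the grasp point. The pads swing forward as they close: fully open they stand 13 mm farther back than shut.
Start: joints at [59.542, 2.75, 5.684, 92.934, 0, 82.678], TCP at [0.206, 0.483, 0.231] pointing down, gripper open.
Joint ranges: [-166.93, 166.93], [-56.73, 111.36], [-69.38, 81.34], [-121.58, 131.49], [-85.45, 84.26], [-180, 180]. Speed limits (degrees/s): [159.86, 159.86, 180, 180, 180, 180].

## Interface

Orientations are given as a 3x3 rotation matrix whose columns are the frame's x, y, z axes.
In Python, from station import * gives the robot as it stands. The module is installed in compiled form; this text tells all that it offers.
- The arm moves only by the tool play_rows, never from a script. Its argument "commands" is a list of rows, each a list of 7 numbers: the shift along the world's x, y, z normalised to -1 to 1, where 1 is 100 mm, then the turn, a rotation vector about the world's x, y, z normalised to -1 to 1, where 1 is pi rad, then the closure, from 0 (fully open) to 1 (shut). In form: [[tx, ty, tz, wx, wy, wz, hand], ...]. A call has 1 to 8 rows; each row shifts and turns the commanded pose from where the row before left it; what a row does not reach is not made up. A row lasts 1/12 s, in which the tool goes at most 41.7 mm and 7.16 degrees, less where a joint would pass 70% of its speed; a pose out of reach is approached as far as the arm can. A call with a number of a shift or a turn outside -1 to 1 is refused whole. A call with a gripper value outside its range is refused whole. The fingers move at their own pace and stop on an object; "squeeze" is the grip in N (left out, the last holds). Time passes only in rows, so rows that do not move let the fingers close. It gives the time, the measured TCP pose, the force, the opening and the grip force at its end, in the units of the state.
- state(): the state, without advancing time (a new reading comes with each control period).
- camera(name): name is "scene" or "side" or "wrist"; returns a dict with "color" (420x560x3 uint8, red, green, blue), "intrinsics" (3x3 intrinsics, pixels), "R" (3x3) and "t" (3): a world point X has camera coordinates R X + t. Camera axes: x right, y down, z forward; pixel columns grow to the right and rows downward; lengths in m; the calibration is good to about 2 mm. The wrist camera is an equidistant fisheye: a pixel r from the principal point sees the ray r / f radians off the axis. A picture is of the moment at which its call begins. There is no depth.
- job_done(): hands the job in; it is judged then, once.
The state is a dict: "time": time; "q": joint angles; "joint_vel": joint speeds; "joint_torque": joint torques, N m; "tool_pos": TCP position; "ee_rot": TCP orientation; "wrist_force": force on the tool from outside, world axes, zero at the start; "moment": the same for the moment, N m; "gripper_width": opening from 0.0 (shut) to 1.0 (fully open); "finger_force": force on a finger pad.
Only numpy, scipy, OpenCV 4.12 (cv2) and the standard library are available. Lean on these libraries where they do the work, as an engineer would, in place of code of your own. Each camera call takes 0.05 s, during which the arm holds its last target. There are 200 camera calls.

## Working session

There is one attempt and no reset: what is moved stays moved. The work goes in short steps, Python scripts to look and compute and a tool call to move; the robot and the scene stay as the last step left them, time stands still between calls to the robot, and variables do not carry over. Pictures are saved under pics/ and viewed, at most 14 in all, crops included, and the job is handed in when it is done.

Besides the shell and the picture viewer there is one more tool, called after "Request:" by a JSON object that holds its "name" and its "arguments". play_rows: Moves the arm, as the interface text tells. Scaled input: -1 to 1 covers 100 mm each way for a shift and pi rad each way for a turn. Its arguments: {"type":"object","properties":{"commands":{"type":"array","items":{"type":"array","items":{"type":"number","minimum":-1,"maximum":1}}},"squeeze":{"type":"number"}},"required":["commands"]}

```bash
mkdir -p pics; python3 - <<'E'
from station import *
import cv2,numpy as np
s=state();print(s)
for n in("scene","side","wrist"):
    c=camera(n);cv2.imwrite(f"pics/{n}0.png",c["color"][:,:,::-1])
    print(n,c["intrinsics"].tolist(),c["R"].tolist(),c["t"].tolist())
E
```

```text
{'time': 0.0, 'q': array([ 5.95420982e+01,  2.79210382e+00,  5.58976158e+00,  9.29331909e+01,
       -3.87485634e-05,  8.26775122e+01]), 'joint_vel': array([0.04615467, 0.04245489, 0.02337723, 0.0070706 , 0.02109568,
       0.01855513]), 'joint_torque': array([ 1.08994768e-04, -3.38781667e+01,  3.20015788e+01,  2.02051469e-02,
       -7.69688654e-05,  1.15388369e-05]), 'tool_pos': array([0.20597111, 0.48223472, 0.23010812]), 'ee_rot': array([[-9.19578642e-01,  3.92904168e-01, -1.19849943e-03],
       [ 3.92905881e-01,  9.19576429e-01, -2.03940525e-03],
       [ 3.00821005e-04, -2.34629099e-03, -9.99997202e-01]]), 'wrist_force': array([ 0.49718521, -0.39086316, -0.01314545]), 'moment': array([ 0.02419822, -0.00662775, -0.06402322]), 'finger_force': 0.0, 'gripper_width': 0.9974980582415098}
scene [[521.1412059979255, 0.0, 285.44829530713264], [0.0, 521.1412059979255, 205.87132418323455], [0.0, 0.0, 1.0]] [[-0.8019615608847006, -0.5972489136167228, -0.012304066279861624], [-0.24776787555165397, 0.35129321065825936, -0.9028865709434558], [0.5435703585627116, -0.7210317713728408, -0.42970274605004427]] [0.3693382434684767, 0.17481367549509894, 1.5500867988394489]
side [[385.83350891640396, 0.0, 273.913501307608], [0.0, 385.83350891640396, 206.28864837807083], [0.0, 0.0, 1.0]] [[0.8795653515409015, -0.47564473342585273, -0.011264099297326068], [-0.31727193701738327, -0.568729954861022, -0.7588707112710424], [0.35454662648228386, 0.6710501665360271, -0.6511438885853129]] [-0.3142102128749325, 0.2816886172537447, 1.2241455226858646]
wrist [[325.19226210127806, 0.0, 282.4631998533572], [0.0, 325.19226210127806, 209.7769851411949], [0.0, 0.0, 1.0]] [[0.3935654216218387, 0.919295948789159, -0.0011033782059198917], [0.870519982084681, -0.3722973413901928, 0.3218534610425715], [0.2954677980675933, -0.1276309058717176, -0.9467888530033788]] [-0.5247232995572968, -0.04199129805315365, 0.3810114887987766]
```

View pics/scene0.png

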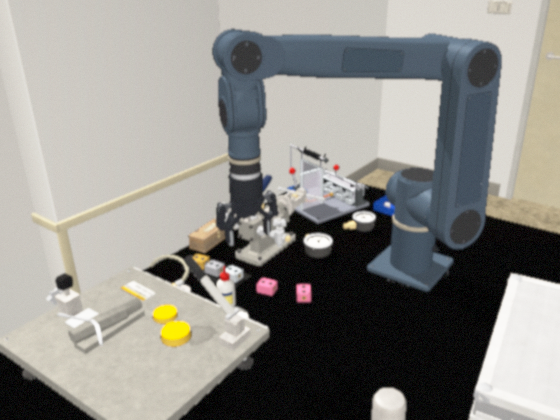

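View pics/side0.png

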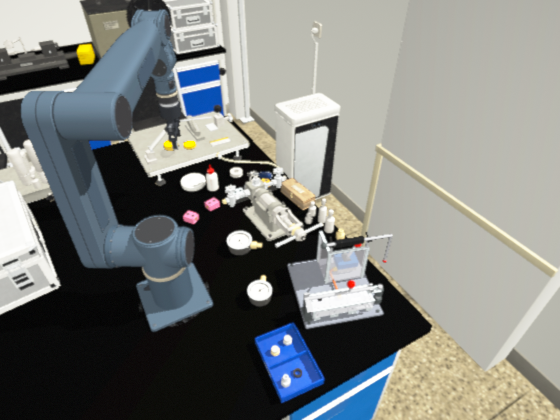

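View pics/wrist0.png

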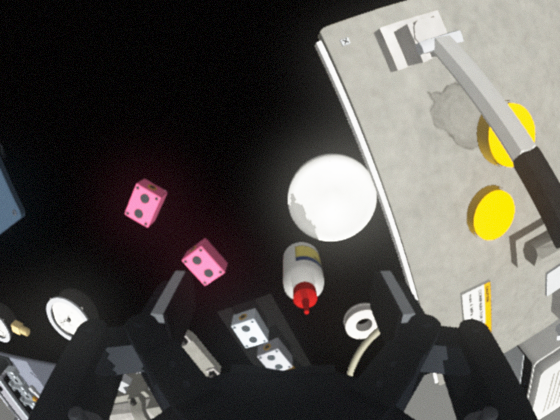

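Both views show the stand at the far right of the arm: side (335,285), scene (325,195). Its red knob is at side (351,284) / scene (337,167). The rod tip is at side (386,262) / scene (292,171). The mat with grey and pale blocks is at wrist (250,335), plus brass at scene (201,260). The pink look-alikes at wrist (145,203) and (205,262) are to be left alone.

```bash
cat > h.py <<'E'
from station import *
import cv2,numpy as np
from scipy.optimize import least_squares
def proj(c,X):
    p=c["R"]@np.asarray(X,float)+c["t"];K=c["intrinsics"]
    if c.get("fish"):
        r=np.hypot(p[0],p[1]);th=np.arctan2(r,p[2]);return np.array([K[0,0]*th*p[0]/r+K[0,2],K[1,1]*th*p[1]/r+K[1,2]])
    return np.array([K[0,0]*p[0]/p[2]+K[0,2],K[1,1]*p[1]/p[2]+K[1,2]])
def cam(n):
    c=dict(camera(n));c["fish"]=n=="wrist";return c
def ray(c,uv):
    K=c["intrinsics"];d=(np.array(uv)-[K[0,2],K[1,2]])/K[0,0]
    if c["fish"]:
        th=np.linalg.norm(d);v=np.r_[d/th*np.sin(th),np.cos(th)]
    else: v=np.r_[d,1]
    return -c["R"].T@c["t"],c["R"].T@v
def onz(c,uv,z):
    o,d=ray(c,uv);return o+d*(z-o[2])/d[2]
def tri(*obs):
    return least_squares(lambda X:np.concatenate([proj(c,X)-uv for c,uv in obs]),[.5,0,.1]).x
def reds(c,box):
    u0,v0,u1,v1=box;i=c["color"][v0:v1,u0:u1].astype(int)
    m=((i[...,0]>110)&(i[...,1]<70)&(i[...,2]<70)).astype(np.uint8)
    n,l,s,ce=cv2.connectedComponentsWithStats(m)
    return [(s[k,4],(ce[k]+[u0,v0]).round(1).tolist()) for k in range(1,n) if s[k,4]>4]
def save(c,name,box,f):
    u0,v0,u1,v1=box;cv2.imwrite(f"pics/{name}.png",cv2.resize(c["color"][v0:v1,u0:u1,::-1],None,fx=f,fy=f,interpolation=cv2.INTER_CUBIC))
E
python3 - <<'E'
from h import *
a=cam("scene");b=cam("side")
print(reds(a,(260,140,400,230)),reds(b,(280,220,400,330)))
save(a,"sc1",(260,130,400,235),4)
save(b,"si1",(270,220,410,325),4)
im=np.vstack([cv2.imread("pics/sc1.png")]);
ra,rb=reds(a,(260,140,400,230)),reds(b,(280,220,400,330))
k=tri((a,(337,167)),(b,(351,284)));t=tri((a,(292,171)),(b,(386,262)));print(k,t)
# mat blocks from scene
for uv in((201,260),(215,268),(234,273)):print(onz(a,uv,.028))
w=cam("wrist")
for uv in((250,330),(275,356)):print(onz(w,uv,.028))
E
```

```text
[(np.int32(9), [336.0, 167.0]), (np.int32(13), [291.8, 170.5])] [(np.int32(15), [357.3, 244.7]), (np.int32(34), [350.5, 283.7])]
[ 0.44467198 -0.30228625  0.11766639] [ 0.62113861 -0.25992355  0.07364015]
[0.49125178 0.37465047 0.028     ]
[0.42703468 0.38263337 0.028     ]
[0.3650269  0.37054678 0.028     ]
[0.3804561  0.36030358 0.028     ]
[0.43955085 0.37141279 0.028     ]
```

View pics/si1.png

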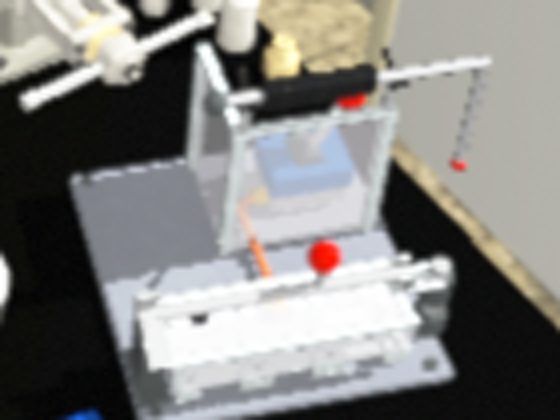

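View pics/sc1.png

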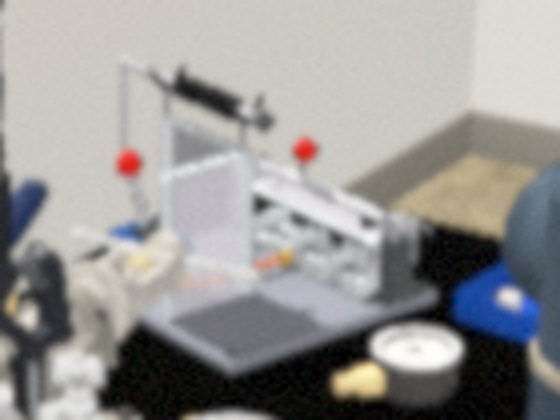

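Side crop: knob at (350.5,284), lever ball behind the handle at (357,245), rod tip at (384.5,261), rod bend at (392.5,236). Scene crop: lever ball at (292,170.5), knob at (336,167), handle's end ball at (326,160). I'll fit the stand pose from these.

```bash
python3 - <<'E'
from h import *
a=cam("scene");b=cam("side");w=cam("wrist")
obs=[(a,(336.2,167.2),(5,-55,118)),(b,(350.6,284),(5,-55,118)),(a,(292,170.6),(80,95,117)),(b,(384.7,261.5),(160,45,73)),(b,(392.3,235.5),(160,45,187)),(a,(290.7,145.7),(160,45,187)),(a,(325.7,160),(-49,45,187)),(b,(288.2,264.6),(-120,123,12))][:7]
def W(p,X):
    c,s=np.cos(p[2]),np.sin(p[2]);x,y,z=np.array(X)/1e3;return np.array([p[0]+c*x-s*y,p[1]+s*x+c*y,z])
f=lambda p:np.concatenate([proj(c,W(p,X))-uv for c,uv,X in obs])
r=least_squares(f,[.45,-.25,0],loss="soft_l1");p=r.x;print(p,np.degrees(p[2]));print(f(p).reshape(-1,2).round(1))
for n,X in dict(ball=(5,-55,118),axis=(100,-55,118),lip=(-122,-66,91),p0=(-72,-55,20),p1=(-16,-55,20),p2=(40,-55,20),rest=(30,45,187),lever=(80,95,117)).items():print(n,W(p,X).round(4))
# wrist closeup of mat
save(w,"mat1",(160,160,460,385),2.6)
print(b["color"].shape); save(b,"mat2",(200,150,350,250),5)
E
```

```text
[ 0.45619011 -0.24717724 -0.31608733] -18.110469972967632
[[ 0.3 -0.6]
 [-0.4  0.1]
 [ 0.4 -0.8]
 [ 0.3 -0.7]
 [-0.6 -0.1]
 [-0.1 -2. ]
 [-0.4 -1.1]]
ball [ 0.4438 -0.301   0.118 ]
axis [ 0.5341 -0.3305  0.118 ]
lip [ 0.3197 -0.272   0.091 ]
p0 [ 0.3707 -0.2771  0.02  ]
p1 [ 0.4239 -0.2945  0.02  ]
p2 [ 0.4771 -0.3119  0.02  ]
rest [ 0.4987 -0.2137  0.187 ]
lever [ 0.5618 -0.1818  0.117 ]
(420, 560, 3)
```

View pics/mat2.png

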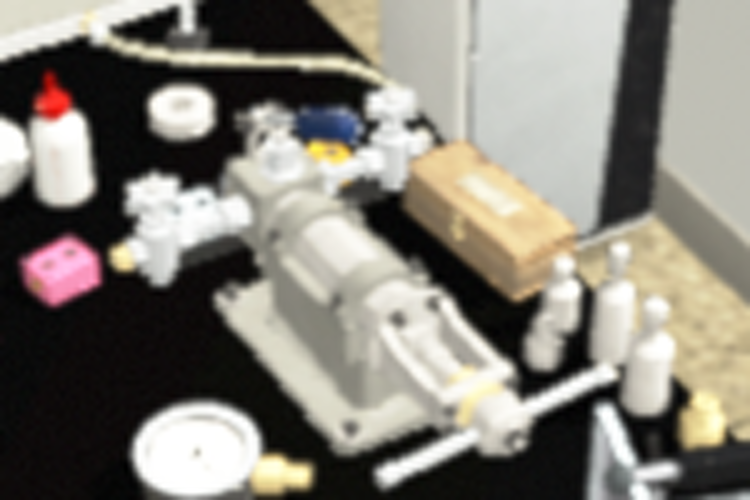

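Request:
{"name": "play_rows", "arguments": {"commands": [[0, 0, 0.4, 0, 0, 0, 0], [0, 0, 0.4, 0, 0, 0, 0], [0.119, -0.39, 0, 0, 0, 0.0139, 0], [0.119, -0.39, 0, 0, 0, 0.0139, 0], [0.119, -0.39, 0, 0, 0, 0, 0], [0.119, -0.39, 0, 0, 0, 0, 0], [0.119, -0.39, 0, 0, 0, 0, 0], [0.119, -0.39, 0, 0, 0, 0, 0]], "squeeze": 40}}

```text
time: 1.12
tool_pos: [0.2777, 0.2472, 0.3115]
ee_rot: [[-0.951, 0.31, 0.001], [0.31, 0.951, 0.0], [-0.001, 0.001, -1.0]]
wrist_force: [-0.2, 0.1, -0.3]
gripper_width: 1.001
finger_force: 0.0
```

Request:
{"name": "play_rows", "arguments": {"commands": [[0.119, -0.39, 0, 0, 0, 0, 0], [0.119, -0.39, 0, 0, 0, 0, 0], [0.119, -0.39, 0, 0, 0, 0, 0], [0.119, -0.39, 0, 0, 0, 0, 0], [0.119, -0.39, 0, 0, 0, 0, 0], [0.119, -0.39, 0, 0, 0, 0, 0], [0.119, -0.39, 0, 0, 0, 0, 0], [0.119, -0.39, 0, 0, 0, 0, 0]]}}

```text
time: 1.78
tool_pos: [0.373, -0.0654, 0.3117]
ee_rot: [[-0.95, 0.312, 0.002], [0.312, 0.95, -0.0], [-0.002, 0.0, -1.0]]
wrist_force: [0.4, -0.0, 1.2]
gripper_width: 1.0
finger_force: 0.0
```

Request:
{"name": "play_rows", "arguments": {"commands": [[0.119, -0.39, 0, 0, 0, 0, 0], [0.119, -0.39, 0, 0, 0, 0, 0], [0.119, -0.39, 0, 0, 0, 0, 0], [0.119, -0.39, 0, 0, 0, 0, 0], [0.0, -0.1, 0, 0, 0, 0, 0], [0, 0, 0, 0, 0, 0, 0], [0, 0, 0, 0, 0, 0, 0]]}}

```text
time: 2.37
tool_pos: [0.4201, -0.2291, 0.3111]
ee_rot: [[-0.95, 0.312, -0.001], [0.312, 0.95, 0.001], [0.001, 0.001, -1.0]]
wrist_force: [-0.6, -0.2, -0.6]
gripper_width: 1.0
finger_force: 0.0
```

```bash
python3 - <<'E'
from h import *
s=state();print(s["time"],s["tool_pos"],s["q"],s["ee_rot"])
w=cam("wrist");print(reds(w,(0,0,560,420)))
cv2.imwrite("pics/w2.png",w["color"][:,:,::-1])
for X in((.4438,-.301,.118),(.5618,-.1818,.117)):print(proj(w,X))
E
```

```text
2.3667 [ 0.42010495 -0.22905435  0.311095  ] [-3.66610638e+01 -1.98457562e+00  1.01392120e+01  1.02217581e+02
  3.50969031e-02 -1.84579204e+01] [[-9.49954114e-01  3.12388032e-01 -9.47431933e-04]
 [ 3.12386514e-01  9.49953951e-01  1.46880619e-03]
 [ 1.35885418e-03  1.09933353e-03 -9.99998472e-01]]
[(np.int32(6), [221.0, 221.7]), (np.int32(5), [220.4, 225.8]), (np.int32(7), [221.3, 229.0]), (np.int32(303), [356.3, 280.3]), (np.int32(27), [311.2, 310.3])]
[227.12628427 221.00656023]
[354.79304879 277.66079133]
```

View pics/w2.png

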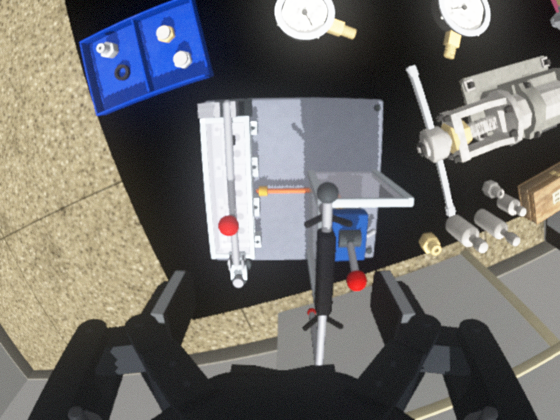

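Wrist view: knob (228,226), lever ball (356,280), handle end ball (327.5,192), rod tip (311,310). The gate is on the left, and the blue tray and pump are clear of it. Refitting the stand with these.

```bash
cat > fit.py <<'E'
from h import *
def W(p,X):
    c,s=np.cos(p[2]),np.sin(p[2]);x,y,z=np.array(X)/1e3;return np.array([p[0]+c*x-s*y,p[1]+s*x+c*y,z])
E
python3 - <<'E'
from fit import *
w=cam("wrist");i=w["color"].astype(int)
m=((i[...,0]>120)&(i[...,1]<110)&(i[...,2]<110)&(i[...,0]-i[...,1]>70)).astype(np.uint8)
n,l,s,ce=cv2.connectedComponentsWithStats(m);print([(s[k].tolist(),ce[k].round(1)) for k in range(1,n) if s[k,4]>20])
B=(228.3,225.8)
obs=[(w,B,(5,-55,118)),(w,(356.3,280.3),(80,95,117)),(w,(327.5,192),(-49,45,187))]
f=lambda p:np.concatenate([proj(c,W(p,X))-uv for c,uv,X in obs])
p=least_squares(f,[.45,-.25,-.31]).x;print(p,np.degrees(p[2]));print(f(p).reshape(-1,2).round(1))
for c in((382,100),(376,260),(201,102),(209,259)):
    q=onz(w,c,.012)-np.r_[p[:2],0];R=np.array([[np.cos(p[2]),np.sin(p[2])],[-np.sin(p[2]),np.cos(p[2])]]);print((R@q[:2]*1e3).round(1))
E
```

```text
[([218, 216, 20, 19, 291], array([227.5, 225.1])), ([346, 271, 20, 20, 314], array([355.7, 280.7])), ([307, 308, 7, 6, 24], array([309.8, 310.1]))]
[ 0.46040202 -0.24657653 -0.29860335] -17.108711592774974
[[ 0.2 -1.1]
 [ 0.2 -1.4]
 [-0.3  1.7]]
[-132.8  145.5]
[111.  151.6]
[-132.9 -102.8]
[ 103.2 -110.5]
```

Request:
{"name": "play_rows", "arguments": {"commands": [[0.09, -0.24, 0, 0, 0, 0, 0], [0.09, -0.24, 0, 0, 0, 0, 0], [0.09, -0.24, -0.1, 0, 0, 0, 0], [0, 0, -0.3, 0, 0, 0, 0], [0, 0, -0.3, 0, 0, 0, 0], [0, 0, -0.3, 0, 0, 0, 0], [0, 0, 0, 0, 0, 0, 0], [0, 0, 0, 0, 0, 0, 0]]}}

```text
time: 3.13
tool_pos: [0.4463, -0.2985, 0.2097]
ee_rot: [[-0.951, 0.309, -0.004], [0.309, 0.951, 0.003], [0.005, 0.002, -1.0]]
wrist_force: [0.5, -0.0, 0.8]
gripper_width: 0.994
finger_force: 0.0
```

```bash
cat >> fit.py <<'E'
def blobs(w,mn=20):
    i=w["color"].astype(int)
    m=((i[...,0]>120)&(i[...,1]<110)&(i[...,2]<110)&(i[...,0]-i[...,1]>70)).astype(np.uint8)
    n,l,s,ce=cv2.connectedComponentsWithStats(m);return [(s[k].tolist(),ce[k].round(1).tolist()) for k in range(1,n) if s[k,4]>mn]
E
python3 - <<'E'
from fit import *
s=state();print(s["tool_pos"]);w=cam("wrist");b=blobs(w);print(b)
for x in b:print(onz(w,x[1],.118))
E
```

```text
[ 0.44629867 -0.29853004  0.20974481]
[([264, 204, 30, 28, 649], [278.5, 217.6]), ([445, 284, 9, 19, 82], [449.7, 293.8]), ([365, 327, 11, 8, 43], [369.4, 329.6])]
[ 0.44894929 -0.30177597  0.118     ]
[ 0.57417075 -0.1711596   0.118     ]
[ 0.58343529 -0.25569357  0.118     ]
```

Request:
{"name": "play_rows", "arguments": {"commands": [[0.01, -0.03, -0.3, 0, 0, 0, 0], [0, 0, -0.3, 0, 0, 0, 0], [0, 0, -0.3, 0, 0, 0, 0], [0, 0, -0.19, 0, 0, 0, 0.3], [0, 0, 0, 0, 0, 0, 1], [0, 0, 0, 0, 0, 0, 1], [0, 0, 0, 0, 0, 0, 1], [0, 0, 0, 0, 0, 0, 1]], "squeeze": 30}}

```text
time: 3.85
tool_pos: [0.4508, -0.3054, 0.1064]
ee_rot: [[-0.95, 0.311, 0.006], [0.311, 0.95, -0.003], [-0.006, -0.001, -1.0]]
wrist_force: [-0.5, 3.2, 1.9]
gripper_width: 0.298
finger_force: 1.6
```

Request:
{"name": "play_rows", "arguments": {"commands": [[0, 0, 0, 0, 0, 0, 1], [0, 0, 0, 0, 0, 0, 1], [0, 0, 0, 0, 0, 0, 1]]}}

```text
time: 4.1
tool_pos: [0.4512, -0.3043, 0.1065]
ee_rot: [[-0.951, 0.31, 0.007], [0.31, 0.951, -0.001], [-0.007, 0.001, -1.0]]
wrist_force: [0.7, 3.8, 5.4]
gripper_width: 0.255
finger_force: 29.1
```

Request:
{"name": "play_rows", "arguments": {"commands": [[0, 0, 0, 0, 0, 0, 0.4], [0, 0, 0, 0, 0, 0, 0.4], [0, 0, -0.06, 0, 0, 0, 0.4], [0, 0, 0, 0, 0, 0, 0.5], [0, 0, 0, 0, 0, 0, 1], [0, 0, 0, 0, 0, 0, 1], [0, 0, 0, 0, 0, 0, 1], [0, 0, 0, 0, 0, 0, 1]], "squeeze": 30}}

```text
time: 4.77
tool_pos: [0.4483, -0.3033, 0.0959]
ee_rot: [[-0.95, 0.311, -0.001], [0.311, 0.95, 0.002], [0.001, 0.002, -1.0]]
wrist_force: [-0.3, 2.5, 0.0]
gripper_width: 0.26
finger_force: 29.3
```

Request:
{"name": "play_rows", "arguments": {"commands": [[0.03, -0.01, 0.06, 0, 0, 0, 1], [0.05, -0.013, 0.07, 0, 0, 0, 1], [0, 0, 0, 0, 0, 0, 1], [0, 0, 0, 0, 0, 0, 1]]}}

```text
time: 5.1
tool_pos: [0.4569, -0.3074, 0.11]
ee_rot: [[-0.95, 0.311, 0.0], [0.311, 0.95, -0.002], [-0.001, -0.002, -1.0]]
wrist_force: [-0.6, 0.6, -2.5]
gripper_width: 0.26
finger_force: 29.7
```

```bash
python3 - <<'E'
import numpy as np
a=np.radians(163+6.5*np.arange(15));P=100*np.c_[np.cos(a),np.sin(a)]*.087*10/10
print((np.diff(P,axis=0)*10/10/10).round(3).tolist())
E
```

```text
[[-0.023, -0.096], [-0.012, -0.098], [-0.001, -0.099], [0.01, -0.098], [0.021, -0.096], [0.032, -0.093], [0.042, -0.089], [0.052, -0.084], [0.061, -0.077], [0.069, -0.07], [0.077, -0.062], [0.083, -0.053], [0.089, -0.043], [0.093, -0.033]]
```

Request:
{"name": "play_rows", "arguments": {"commands": [[-0.023, -0.096, 0, 0, 0, 0.0361, 1], [-0.012, -0.098, 0, 0, 0, 0.0361, 1], [-0.001, -0.099, 0, 0, 0, 0.0361, 1], [0.01, -0.098, 0, 0, 0, 0.0361, 1], [0.021, -0.096, 0, 0, 0, 0.0361, 1], [0.032, -0.093, 0, 0, 0, 0.0361, 1], [0.042, -0.089, 0, 0, 0, 0.0361, 1], [0, 0, 0, 0, 0, 0, 1]]}}

```text
time: 5.77
tool_pos: [0.4645, -0.3738, 0.1081]
ee_rot: [[-0.887, -0.461, 0.002], [-0.461, 0.887, 0.001], [-0.002, 0.001, -1.0]]
wrist_force: [4.2, 1.7, -4.2]
gripper_width: 0.258
finger_force: 30.0
```

Request:
{"name": "play_rows", "arguments": {"commands": [[0.052, -0.084, 0, 0, 0, 0.0361, 1], [0.061, -0.077, 0, 0, 0, 0.0361, 1], [0.069, -0.07, 0, 0, 0, 0.0361, 1], [0.077, -0.062, 0, 0, 0, 0.0361, 1], [0.083, -0.053, 0, 0, 0, 0.0361, 1], [0.089, -0.043, 0, 0, 0, 0.0361, 1], [0.093, -0.033, 0, 0, 0, 0.0361, 1], [0, 0, 0, 0, 0, 0, 1]]}}

```text
time: 6.43
tool_pos: [0.5173, -0.4139, 0.1076]
ee_rot: [[-0.293, -0.956, 0.0], [-0.956, 0.293, 0.004], [-0.004, 0.001, -1.0]]
wrist_force: [1.8, 4.1, -4.0]
gripper_width: 0.26
finger_force: 30.4
```

Request:
{"name": "play_rows", "arguments": {"commands": [[0, 0, 0, 0, 0, 0, 1], [0, 0, 0, 0, 0, 0, 1], [0, 0, -0.08, 0, 0, 0, 1], [0, 0, 0, 0, 0, 0, 1]]}}

```text
time: 6.77
tool_pos: [0.5154, -0.4177, 0.1018]
ee_rot: [[-0.298, -0.955, -0.0], [-0.955, 0.298, -0.005], [0.005, -0.001, -1.0]]
wrist_force: [0.2, -1.3, 1.0]
gripper_width: 0.259
finger_force: 30.7
```

Request:
{"name": "play_rows", "arguments": {"commands": [[0, 0, 0, 0, 0, 0, 0.3], [0, 0, 0, 0, 0, 0, 0.3], [0, 0, 0, 0, 0, 0, 0.3], [0, 0, 0.36, 0, 0, 0, 0.3], [0, 0, 0.4, 0, 0, 0, 0.3], [0, 0, 0.4, 0, 0, -0.039, 0], [0, 0, 0.4, 0, 0, -0.039, 0], [0, 0, 0.4, 0, 0, -0.039, 0]]}}

```text
time: 7.43
tool_pos: [0.5153, -0.4153, 0.2998]
ee_rot: [[-0.624, -0.782, 0.001], [-0.782, 0.624, -0.001], [0.0, -0.001, -1.0]]
wrist_force: [1.5, -1.4, 0.1]
gripper_width: 0.997
finger_force: 0.0
```

Request:
{"name": "play_rows", "arguments": {"commands": [[-0.05, 0.4, 0.2, 0, 0, -0.039, 0], [-0.05, 0.4, 0, 0, 0, -0.039, 0], [-0.05, 0.4, 0, 0, 0, -0.039, 0], [-0.05, 0.4, 0, 0, 0, -0.039, 0], [-0.05, 0.4, 0, 0, 0, -0.039, 0], [-0.05, 0.4, 0, 0, 0, -0.039, 0], [-0.05, 0.4, 0, 0, 0, -0.039, 0], [-0.05, 0.4, 0, 0, 0, -0.039, 0]]}}

```text
time: 8.1
tool_pos: [0.476, -0.1006, 0.3165]
ee_rot: [[-0.997, 0.071, 0.001], [0.071, 0.997, -0.0], [-0.001, -0.0, -1.0]]
wrist_force: [1.0, 1.2, -0.4]
gripper_width: 1.0
finger_force: 0.0
```

Request:
{"name": "play_rows", "arguments": {"commands": [[-0.05, 0.4, 0, 0, 0, -0.039, 0], [-0.05, 0.4, 0, 0, 0, -0.039, 0], [-0.05, 0.4, 0, 0, 0, 0, 0], [-0.05, 0.4, 0, 0, 0, 0, 0], [-0.05, 0.4, 0, 0, 0, 0, 0], [-0.05, 0.4, 0, 0, 0, 0, 0], [-0.05, 0.4, 0, 0, 0, 0, 0], [-0.05, 0.4, 0, 0, 0, 0, 0]]}}

```text
time: 8.77
tool_pos: [0.4372, 0.2124, 0.3166]
ee_rot: [[-0.959, 0.284, 0.002], [0.284, 0.959, 0.0], [-0.001, 0.001, -1.0]]
wrist_force: [0.7, -0.4, -0.4]
gripper_width: 1.003
finger_force: 0.0
```

Request:
{"name": "play_rows", "arguments": {"commands": [[-0.05, 0.4, 0, 0, 0, 0, 0], [-0.05, 0.4, 0, 0, 0, 0, 0], [0, 0, 0, 0, 0, 0, 0], [0, 0, 0, 0, 0, 0, 0], [0, 0, 0, 0, 0, 0, 0]]}}

```text
time: 9.18
tool_pos: [0.4278, 0.2903, 0.3161]
ee_rot: [[-0.959, 0.283, 0.0], [0.283, 0.959, -0.001], [-0.0, -0.001, -1.0]]
wrist_force: [-0.4, -0.5, 0.3]
gripper_width: 0.999
finger_force: 0.0
```

```bash
python3 - <<'E'
from fit import *
s=state();print(s["time"],s["tool_pos"],s["q"],s["ee_rot"][:,0])
w=cam("wrist");save(w,"mat3",(130,120,430,345),2.6)
a=cam("scene");save(a,"sc3",(270,130,400,228),3)
E
```

```text
9.1833 [0.42783497 0.29028152 0.31612561] [ 2.67476295e+01  3.88727977e+00  1.66804714e+01  1.02794639e+02
 -4.20421660e-02  4.32048046e+01] [-9.59031678e-01  2.83298440e-01 -4.83938606e-04]
```

View pics/mat3.png

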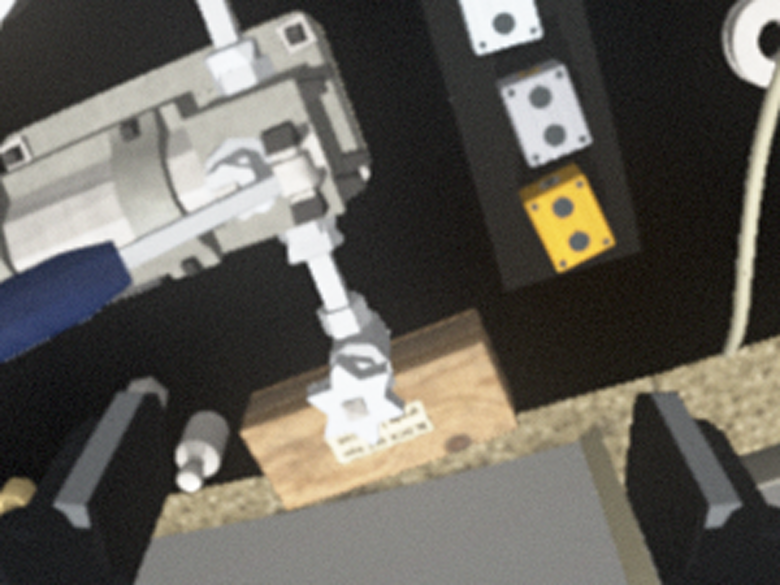

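Wrist crop: three blocks on the mat, pale (503,20), grey (545,115) and brass (570,225), with the pump to their left and the hose to their right. All three blocks are present. I'll move over them to measure.

Request:
{"name": "play_rows", "arguments": {"commands": [[0, 0.3, 0, 0, 0, 0, 0], [0, 0.3, 0, 0, 0, 0, 0], [0, 0.25, 0, 0, 0, 0, 0], [0, 0, 0, 0, 0, 0, 0], [0, 0, 0, 0, 0, 0, 0], [0, 0, 0, 0, 0, 0, 0]]}}

```text
time: 9.78
tool_pos: [0.4285, 0.374, 0.3161]
ee_rot: [[-0.958, 0.286, 0.0], [0.286, 0.958, -0.001], [-0.0, -0.001, -1.0]]
wrist_force: [0.4, 0.2, 0.1]
gripper_width: 0.996
finger_force: 0.0
```

```bash
python3 - <<'E'
from fit import *
s=state();print(s["time"],s["tool_pos"])
w=cam("wrist");save(w,"mat4",(180,110,400,275),3.6)
E
```

```text
9.7833 [0.42853791 0.37399756 0.31614642]
```

View pics/mat4.png

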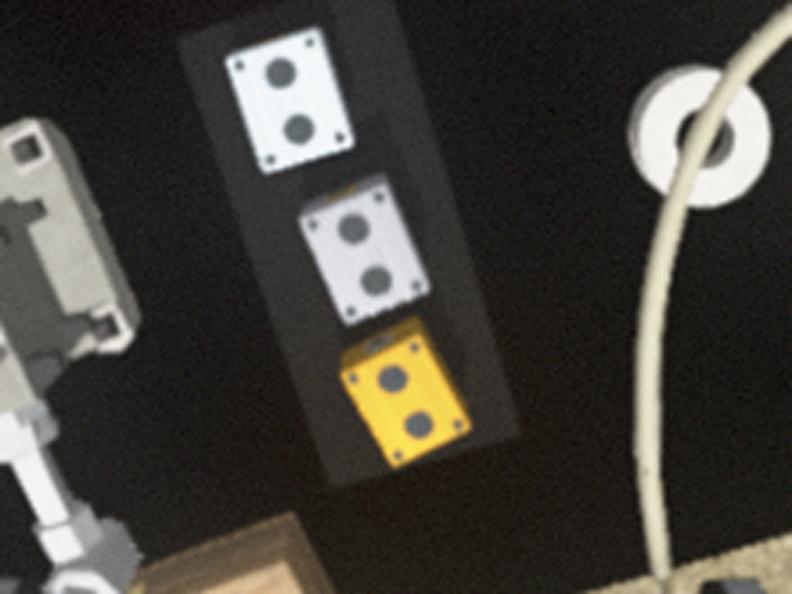

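View pics/sc3.png

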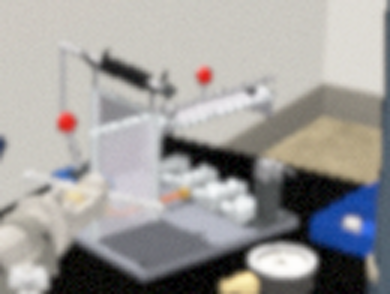

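Wrist crop: pale block screws at (239,65)…(341,137), grey at (314,224)…(416,286), brass at (352,378)…(458,425). The scene crop shows the gate wide open and the pockets free.

```bash
python3 - <<'E'
from fit import *
w=cam("wrist")
B=dict(pale=[(239,65),(311,42),(341,137),(270,160)],grey=[(314,224),(379,197),(416,286),(350,312)],brass=[(352,378),(415,347),(458,425),(398,456)])
for n,c in B.items():
    P=np.array([onz(w,(np.array(u)/3.6)+[180,110],.028) for u in c]);m=P.mean(0)
    v=(P[3]+P[2]-P[0]-P[1])/2;u=(P[1]+P[2]-P[0]-P[3])/2
    print(n,m.round(4),"long",np.degrees(np.arctan2(v[1],v[0])).round(1),"short",np.degrees(np.arctan2(u[1],u[0])).round(1),np.linalg.norm(v),np.linalg.norm(u))
E
```

```text
pale [0.3861 0.3571 0.028 ] long 0.3 short 90.8 0.037259016689296535 0.02782687385470769
grey [0.4503 0.3665 0.028 ] long 5.1 short 96.0 0.03727712214352141 0.026937806572155137
brass [0.5121 0.365  0.028 ] long 11.9 short 101.8 0.03759344692141051 0.027489410645884112
```

Request:
{"name": "play_rows", "arguments": {"commands": [[0.28, -0.03, -0.2, 0, 0, 0.0389, 0.4], [0.28, -0.03, -0.2, 0, 0, 0.0389, 0.4], [0.27, -0.03, -0.2, 0, 0, 0.0389, 0.4], [0, 0, -0.4, 0, 0, 0.0389, 0.4], [0, 0, -0.4, 0, 0, 0.0022, 0.4], [0, 0, -0.4, 0, 0, 0, 0.4], [0, 0, -0.4, 0, 0, 0, 0.4], [0, 0, 0, 0, 0, 0, 0.4]]}}

```text
time: 10.55
tool_pos: [0.5025, 0.3602, 0.0826]
ee_rot: [[-0.979, -0.205, -0.021], [-0.205, 0.979, -0.012], [0.023, -0.008, -1.0]]
wrist_force: [-4.5, -1.7, -4.2]
gripper_width: 0.602
finger_force: 0.0
```

Request:
{"name": "play_rows", "arguments": {"commands": [[0, 0, 0, 0, 0, 0, 0.4], [0, 0, 0, 0, 0, 0, 0.4]]}}

```text
time: 10.72
tool_pos: [0.5126, 0.3667, 0.0991]
ee_rot: [[-0.979, -0.206, 0.004], [-0.206, 0.979, 0.002], [-0.004, 0.001, -1.0]]
wrist_force: [0.7, -0.5, 1.5]
gripper_width: 0.599
finger_force: 0.0
```

```bash
python3 - <<'E'
from fit import *
s=state();print(s["tool_pos"],np.degrees(np.arctan2(*s["ee_rot"][1::-1,1])),s["q"][5])
w=cam("wrist");save(w,"mat5",(190,130,370,265),4)
E
```

```text
[0.51260055 0.36673802 0.09907279] 101.86819309376135 17.622896030775863
```

View pics/mat5.png

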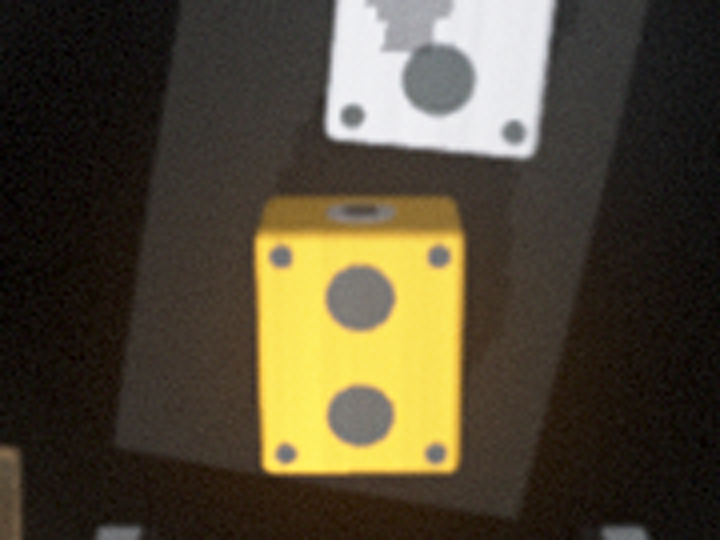

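Brass block is squarely under the hand, with screws at crop (281,256), (438,256), (436,453) and (286,453). The grey block is behind it.

```bash
python3 - <<'E'
from fit import *
w=cam("wrist");s=state()
P=np.array([onz(w,np.array(u)/4+[190,130],.028) for u in((281,256),(438,256),(436,453),(286,453))]);m=P.mean(0);print(m)
print("in tool",s["ee_rot"].T@(m-s["tool_pos"]))
v=P[2]+P[3]-P[0]-P[1];print(np.degrees(np.arctan2(v[1],v[0])))
E
```

```text
[0.51350935 0.36625581 0.028     ]
in tool [ 0.00206223 -0.00188341  0.07385439]
12.103379971034855
```

Request:
{"name": "play_rows", "arguments": {"commands": [[0.0, 0, -0.3, 0, 0, 0, 0.4], [0, 0, -0.3, 0, 0, 0, 0.4], [0, 0, -0.2, 0, 0, 0, 0.4], [0, 0, -0.12, 0, 0, 0, 0.4], [0, 0, 0, 0, 0, 0, 0.4], [0, 0, 0, 0, 0, 0, 1], [0, 0, 0, 0, 0, 0, 1], [0, 0, 0, 0, 0, 0, 1]], "squeeze": 50}}

```text
time: 11.48
tool_pos: [0.5131, 0.3678, 0.007]
ee_rot: [[-0.978, -0.207, 0.005], [-0.207, 0.978, 0.003], [-0.005, 0.002, -1.0]]
wrist_force: [0.6, 0.2, 2.1]
gripper_width: 0.407
finger_force: 52.6
```

Request:
{"name": "play_rows", "arguments": {"commands": [[0, 0, 0, 0, 0, 0, 1], [0, 0, 0, 0, 0, 0, 1]]}}

```text
time: 11.65
tool_pos: [0.5131, 0.3678, 0.007]
ee_rot: [[-0.978, -0.207, 0.005], [-0.207, 0.978, 0.003], [-0.005, 0.002, -1.0]]
wrist_force: [1.0, -0.2, 7.4]
gripper_width: 0.409
finger_force: 53.0
```

Request:
{"name": "play_rows", "arguments": {"commands": [[0, 0, 0.3, 0, 0, 0, 1], [0, 0, 0.4, 0, 0, 0, 1], [0, 0, 0.4, 0, 0, 0, 1], [0, 0, 0.4, 0, 0, 0, 1], [0, 0, 0.4, 0, 0, 0, 1], [0, 0, 0.4, 0, 0, 0, 1], [0, 0, 0.4, 0, 0, 0, 1], [0, 0, 0.3, 0, 0, 0, 1]]}}

```text
time: 12.32
tool_pos: [0.5108, 0.3666, 0.3076]
ee_rot: [[-0.978, -0.207, 0.003], [-0.207, 0.978, 0.002], [-0.003, 0.001, -1.0]]
wrist_force: [0.3, 0.2, -2.0]
gripper_width: 0.411
finger_force: 52.0
```

Request:
{"name": "play_rows", "arguments": {"commands": [[-0.046, -0.398, 0, 0, 0, -0.03, 1], [-0.046, -0.398, 0, 0, 0, -0.03, 1], [-0.046, -0.398, 0, 0, 0, -0.03, 1], [-0.046, -0.398, 0, 0, 0, -0.03, 1], [-0.046, -0.398, 0, 0, 0, -0.03, 1], [-0.046, -0.398, 0, 0, 0, -0.0135, 1], [-0.046, -0.398, 0, 0, 0, 0, 1], [-0.046, -0.398, 0, 0, 0, 0, 1]]}}

```text
time: 12.98
tool_pos: [0.4731, 0.0466, 0.3034]
ee_rot: [[-0.954, 0.301, -0.001], [0.301, 0.954, 0.0], [0.001, -0.0, -1.0]]
wrist_force: [0.8, -1.4, -3.0]
gripper_width: 0.41
finger_force: 52.0
```

Request:
{"name": "play_rows", "arguments": {"commands": [[-0.046, -0.398, 0, 0, 0, 0, 1], [-0.046, -0.398, 0, 0, 0, 0, 1], [-0.046, -0.398, 0, 0, 0, 0, 1], [-0.046, -0.398, 0, 0, 0, 0, 1], [-0.046, -0.398, 0, 0, 0, 0, 1], [-0.046, -0.398, 0, 0, 0, 0, 1], [-0.046, -0.398, 0, 0, 0, 0, 1], [-0.046, -0.398, 0, 0, 0, 0, 1]]}}

```text
time: 13.65
tool_pos: [0.4365, -0.2719, 0.3035]
ee_rot: [[-0.954, 0.301, -0.0], [0.301, 0.954, 0.001], [0.001, 0.001, -1.0]]
wrist_force: [1.4, 0.5, -2.6]
gripper_width: 0.407
finger_force: 51.9
```

Request:
{"name": "play_rows", "arguments": {"commands": [[0, 0, 0, 0, 0, 0, 1], [0, 0, 0, 0, 0, 0, 1], [0, 0, 0, 0, 0, 0, 1]]}}

```text
time: 13.9
tool_pos: [0.437, -0.2698, 0.3033]
ee_rot: [[-0.953, 0.302, -0.001], [0.302, 0.953, 0.002], [0.001, 0.001, -1.0]]
wrist_force: [-0.5, 1.0, -3.4]
gripper_width: 0.411
finger_force: 52.0
```

```bash
python3 - <<'E'
from fit import *
s=state();print(s["time"],s["tool_pos"],np.degrees(np.arctan2(*s["ee_rot"][1::-1,1])))
w=cam("wrist");save(w,"st4",(130,80,400,282),2.9);print(blobs(w))
E
```

```text
13.9 [ 0.43698319 -0.26984806  0.30332213] 72.44299300590758
[([377, 253, 20, 22, 331], [386.3, 263.3]), ([173, 273, 18, 18, 250], [181.5, 281.4])]
```

View pics/st4.png

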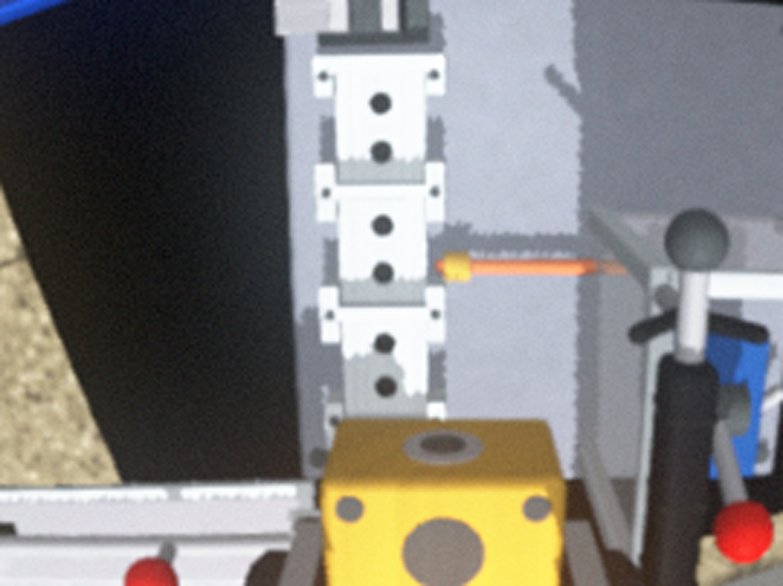

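Wrist crop: pocket floor hole pairs at (381,103)/(381,151), (382,226)/(382,273) and (385,343)/(386,386). The brass block is held, with its screws at (350,509) and (536,509).

```bash
python3 - <<'E'
from fit import *
w=cam("wrist");s=state();f=lambda u,z:onz(w,np.array(u)/2.9+[130,80],z)
H=[(381,103),(381,151),(382,226),(382,273),(385,343),(386,386)]
P=np.array([f(u,.020) for u in H]).reshape(3,2,3);C=P.mean(1);print("pockets",C.round(4),np.linalg.norm(np.diff(C,axis=0),axis=1))
d=C[2]-C[0];print("yaw",np.degrees(np.arctan2(d[1],d[0])))
S=np.array([f(u,.032) for u in((323,76),(434,75),(326,192),(434,191),(330,315),(435,314))]);v=S[0::2]-S[1::2];print("screws mid",((S[0::2]+S[1::2])/2).round(4))
d=S[4]+S[5]-S[0]-S[1];print("yaw",np.degrees(np.arctan2(d[1],d[0])),np.degrees(np.arctan2(-v[:,1],-v[:,0])))
zt=s["tool_pos"][2]+.0215
B=np.array([f(u,zt) for u in((350,509),(536,509))]);print("block screws in tool",((B-s["tool_pos"])@s["ee_rot"]).round(4),np.linalg.norm(B[0]-B[1]))
E
```

```text
pockets [[ 0.3763 -0.2777  0.02  ]
 [ 0.4302 -0.295   0.02  ]
 [ 0.4836 -0.3111  0.02  ]] [0.05659272 0.05577237]
yaw -17.285604269086043
screws mid [[ 0.3537 -0.2708  0.032 ]
 [ 0.4029 -0.2862  0.032 ]
 [ 0.4568 -0.303   0.032 ]]
yaw -17.30806371164107 [72.18605502 72.50785192 72.85182215]
block screws in tool [[ 0.0209 -0.0132 -0.0215]
 [ 0.0208  0.0137 -0.0215]] 0.026899447781847875
```

Request:
{"name": "play_rows", "arguments": {"commands": [[0.24, -0.21, 0, 0, 0, 0, 1], [0.236, -0.206, -0.1, 0, 0, 0, 1], [0, 0, -0.4, 0, 0, 0, 1], [0, 0, -0.4, 0, 0, 0, 1], [0, 0, -0.4, 0, 0, 0, 1], [0, 0, -0.4, 0, 0, 0, 1], [0, 0, -0.4, 0, 0, 0, 1], [0, 0, -0.25, 0, 0, 0, 1]]}}

```text
time: 14.67
tool_pos: [0.4833, -0.308, 0.064]
ee_rot: [[-0.955, 0.298, -0.005], [0.298, 0.955, 0.004], [0.006, 0.003, -1.0]]
wrist_force: [0.5, 1.0, -3.5]
gripper_width: 0.407
finger_force: 51.9
```

Request:
{"name": "play_rows", "arguments": {"commands": [[0, 0, 0, 0, 0, 0, 1], [0, 0, 0, 0, 0, 0, 1], [0, 0, 0, 0, 0, 0, 1]]}}

```text
time: 14.92
tool_pos: [0.4866, -0.312, 0.0715]
ee_rot: [[-0.954, 0.299, 0.003], [0.299, 0.954, -0.002], [-0.004, -0.001, -1.0]]
wrist_force: [0.3, 0.2, -0.8]
gripper_width: 0.409
finger_force: 52.0
```

```bash
python3 - <<'E'
from fit import *
s=state();print(s["time"],s["tool_pos"],np.degrees(np.arctan2(*s["ee_rot"][1::-1,1])))
w=cam("wrist");cv2.imwrite("pics/st5.png",w["color"][:,:,::-1])
E
```

```text
14.9167 [ 0.48661828 -0.31195036  0.07146154] 72.58126722253945
```

View pics/st5.png

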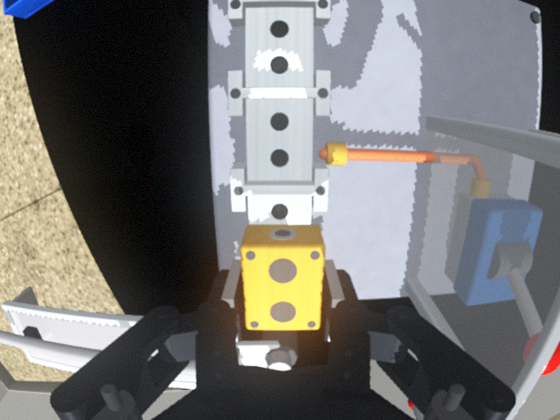

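Low wrist view: the brass block hangs over pocket 2, with top screws at (250,255), (316,255), (247,325) and (318,325). Floor holes are at (279.5,121)/(280,158) for pocket 1 and (280,211) for pocket 2. Picture budget is nearly gone, so I go by numbers from here.

```bash
python3 - <<'E'
from fit import *
w=cam("wrist");s=state();f=lambda u,z:onz(w,np.array(u,float),z);T=s["tool_pos"];R=s["ee_rot"];print(T)
tl=lambda X:((np.atleast_2d(X)-T)@R*1e3).round(1)
H=np.array([f(u,.020) for u in((280,29),(280,65),(279.5,121),(280,158),(280,211))]);print(H.round(4));print("holes tool",tl(H).tolist())
S=np.array([f(u,.032) for u in((235,93),(323,93),(238,190),(321,190))]);print("screws tool",tl(S).tolist())
for dz in(.018,.0215,.025):
  B=np.array([f(u,T[2]+dz) for u in((250,255),(316,255),(318,325),(247,325))]);print("blk",tl(B).tolist(),tl(B.mean(0)))
E
```

```text
[ 0.48739762 -0.31319171  0.07290183]
[[ 0.3654 -0.2755  0.02  ]
 [ 0.3867 -0.2822  0.02  ]
 [ 0.4188 -0.2926  0.02  ]
 [ 0.4404 -0.2992  0.02  ]
 [ 0.473  -0.3095  0.02  ]]
holes tool [[128.0, -0.5, 52.1], [105.7, -0.5, 52.2], [71.9, -0.8, 52.4], [49.4, -0.6, 52.6], [15.2, -0.7, 52.8]]
screws tool [[88.9, -25.5, 40.4], [88.7, 23.4, 40.3], [32.5, -25.3, 40.8], [32.4, 23.6, 40.6]]
blk [[19.6, -13.2, -18.1], [19.6, 15.3, -18.2], [-19.4, 18.1, -17.9], [-19.4, -16.5, -17.8]] [[  0.1   0.9 -18. ]]
blk [[21.3, -12.8, -21.6], [21.3, 14.8, -21.7], [-16.5, 17.7, -21.4], [-16.5, -16.0, -21.4]] [[  2.4   0.9 -21.5]]
blk [[23.1, -12.4, -25.1], [23.1, 14.4, -25.2], [-13.6, 17.2, -25.0], [-13.7, -15.6, -24.9]] [[  4.7   0.9 -25. ]]
```

```bash
cat >> fit.py <<'E'
def dark(c,uv,r=6,it=3):
    g=cv2.GaussianBlur(cv2.cvtColor(c["color"],cv2.COLOR_RGB2GRAY).astype(np.float32),(0,0),.7);uv=np.array(uv,float)
    for _ in range(it):
        u,v=np.round(uv).astype(int);p=g[v-r:v+r+1,u-r:u+r+1];wt=np.clip(np.percentile(p,60)-12-p,0,None)
        yy,xx=np.mgrid[-r:r+1,-r:r+1];k=(xx**2+yy**2<=r*r);wt=wt*k
        if wt.sum()==0:return None
        uv=np.array([u+(xx*wt).sum()/wt.sum(),v+(yy*wt).sum()/wt.sum()])
    return uv
E
python3 - <<'E'
from fit import *
for k in range(2):
    w=cam("wrist");s=state();T=s["tool_pos"];R=s["ee_rot"]
    tl=lambda u,z:((onz(w,u,z)-T)@R*1e3)
    for nm,L,z,r in(("hole",((279.5,121),(280,158),(280,211)),.020,8),("nest",((235,93),(323,93),(238,190),(321,190)),.032,5),("blk",((250,255),(316,255),(318,325),(248,325)),T[2]+.0215,5),("ports",((282.5,270),(282.5,312)),T[2]+.0215,13)):
        for u in L:
            d=dark(w,u,r);print(nm,d.round(1),tl(d,z).round(1)[:2])
E
```

```text
hole [279.5 120.7] [71.7 -1. ]
hole [278.8 153.5] [51.7 -1.5]
hole [280.5 209. ] [16.1 -0.5]
nest [237.1  90.8] [ 89.7 -24.5]
nest [324.   90.6] [89.7 23.8]
nest [240.3 187.3] [ 33.7 -24.1]
nest [321.2 187.1] [33.7 23.4]
blk [250.1 254.8] [ 20.8 -13. ]
blk [314.6 254.8] [20.9 14.1]
blk [321.5 329.4] [-20.1  19.4]
blk [242.9 327.7] [-19.  -18.4]Traceback (most recent call last):
  File "<stdin>", line 7, in <module>
AttributeError: 'NoneType' object has no attribute 'round'
```

Request:
{"name": "play_rows", "arguments": {"commands": [[-0.024, -0.004, -0.1, 0, 0, 0, 1], [0, 0, -0.12, 0, 0, 0, 1], [0, 0, -0.08, 0, 0, 0, 1], [0, 0, -0.06, 0, 0, 0, 1], [0, 0, -0.04, 0, 0, 0, 1], [0, 0, 0, 0, 0, 0, 1], [0, 0, 0, 0, 0, 0, 1]]}}

```text
time: 15.65
tool_pos: [0.485, -0.3132, 0.032]
ee_rot: [[-0.954, 0.301, 0.006], [0.301, 0.954, -0.002], [-0.006, -0.0, -1.0]]
wrist_force: [0.8, 1.9, 9.6]
gripper_width: 0.411
finger_force: 55.2
```

Request:
{"name": "play_rows", "arguments": {"commands": [[0, 0, -0.03, 0, 0, 0, 1], [0, 0, -0.03, 0, 0, 0, 1], [0, 0, 0, 0, 0, 0, 1], [0, 0, 0, 0, 0, 0, 1]]}}

```text
time: 15.98
tool_pos: [0.4867, -0.3139, 0.0288]
ee_rot: [[-0.954, 0.3, 0.01], [0.3, 0.954, -0.004], [-0.01, -0.001, -1.0]]
wrist_force: [1.3, 3.3, 17.6]
gripper_width: 0.411
finger_force: 60.5
```

Request:
{"name": "play_rows", "arguments": {"commands": [[0, 0, 0.05, 0, 0, 0, 1], [0, 0, 0.05, 0, 0, 0, 1], [0, 0, 0, 0, 0, 0, 1], [0, 0, 0, 0, 0, 0, 1], [0, 0, 0, 0, 0, 0, 1]]}}

```text
time: 16.4
tool_pos: [0.4815, -0.3116, 0.0312]
ee_rot: [[-0.954, 0.301, -0.002], [0.301, 0.954, 0.002], [0.003, 0.001, -1.0]]
wrist_force: [0.5, -0.0, -2.6]
gripper_width: 0.408
finger_force: 54.7
```

```bash
python3 - <<'E'
from fit import *
w=cam("wrist");s=state();T=s["tool_pos"];R=s["ee_rot"];print(T,R[:,2],s["wrist_force"])
tl=lambda u,z:((onz(w,u,z)-T)@R*1e3)
# predicted pixels
pr=lambda x,y,z:proj(w,T+R[:,:2]@[x/1e3,y/1e3]+[0,0,z-T[2]])
for x,y in((31,-25),(31,24.5),(87,-25),(87,24.5)):
    u=pr(x,y,.032);d=dark(w,u,7);print("nest",u.round(1),d,tl(d,.032).round(1) if d is not None else 0)
for x,y in((20.9,-13.3),(20.9,14)):
    u=pr(x,y,T[2]+.0215);d=dark(w,u,6);print("blk",u.round(1),d,tl(d,T[2]+.0215).round(1) if d is not None else 0)
cv2.imwrite("pics/full6.png",w["color"][:,:,::-1])
i=w["color"].astype(int);m=((i[...,0]-i[...,2]>70)&(i[...,1]>80));
ys,xs=np.where(m[180:,200:360]);print("brass box",xs.min()+200,xs.max()+200,ys.min()+180,ys.max()+180)
E
```

```text
[ 0.48152686 -0.31159112  0.03123771] [-0.00231358  0.0018362  -0.99999564] [-0.43157857  0.07737652 -1.97560795]
nest [228.3 215.7] [229.4542638  223.70804113] [ 26.9 -24.7  -0.7]
nest [333.5 215.6] [331.59339277 223.41374761] [27.  23.8 -0.7]
nest [223.6  94.1] [224.27312997 102.0763839 ] [ 83.4 -24.8  -0.6]
nest [337.7  93.8] [335.78316953 101.43782482] [83.6 23.7 -0.5]
blk [249.7 255. ] None 0
blk [314.7 254.9] [315.80321054 248.78813614] [ 23.8  14.4 -21.4]
brass box 239 359 180 326
```

Request:
{"name": "play_rows", "arguments": {"commands": [[0, 0, 0, 0, 0, 0, 1], [0, 0, 0, 0, 0, 0, 1], [0, 0, 0, 0, 0, 0, 1], [0, 0, 0, 0, 0, 0, 1], [0, 0, 0, 0, 0, 0, 1], [0, 0, 0, 0, 0, 0, 1]]}}

```text
time: 16.95
tool_pos: [0.4826, -0.3123, 0.0329]
ee_rot: [[-0.954, 0.301, 0.0], [0.301, 0.954, -0.0], [-0.0, -0.0, -1.0]]
wrist_force: [0.3, 0.0, -3.5]
gripper_width: 0.409
finger_force: 54.7
```

```bash
cat > meas.py <<'E'
from fit import *
import sys
w=cam("wrist");s=state();T=s["tool_pos"];R=s["ee_rot"];print(T.round(4),R[:,2].round(3),s["wrist_force"].round(1),"yawy",np.degrees(np.arctan2(R[1,1],R[0,1])).round(2))
tl=lambda u,z:((onz(w,u,z)-T)@R*1e3)
pr=lambda X:proj(w,X)
p=[.4599,-.2467,np.radians(-17.3)]
for sx in(-100,-44,12,68):
  for sy in(-79.5,-30.5):
    u=pr(W(p,(sx,sy,32)))
    if not(8<u[0]<550 and 8<u[1]<410):continue
    d=dark(w,u,8)
    if d is not None:
        q=tl(d,.032).round(1);print("nest",sx,sy,d.round(1),q[:2],"->pocket frame 0:", onz(w,d,.032).round(4)[:2])
for x,y in((20.9,-13.3),(20.9,14)):
    u=pr(T+R@[x/1e3,y/1e3,-.0215]);d=dark(w,u,5)
    if d is not None:print("blk",u.round(1),d.round(1),((onz(w,d,T[2]+.0215)-T)@R*1e3).round(1))
cv2.imwrite(f"pics/m{s['time']:.2f}.png",w["color"][:,:,::-1])
E
python3 meas.py
```

```text
[ 0.4826 -0.3123  0.033 ] [ 0. -0. -1.] [-0.1 -0.3 -2.9] yawy 72.49
nest -44 -79.5 [225.7  99.1] [ 84.7 -24.4] ->pocket frame 0: [ 0.3945 -0.3101]
nest -44 -30.5 [336.1  98.9] [84.7 24.1] ->pocket frame 0: [ 0.4091 -0.2638]
nest 12 -79.5 [230.5 220. ] [ 28.2 -24.3] ->pocket frame 0: [ 0.4484 -0.327 ]
nest 12 -30.5 [331.9 219.8] [28.2 24.1] ->pocket frame 0: [ 0.4629 -0.2808]
```

Request:
{"name": "play_rows", "arguments": {"commands": [[0.018, -0.01, 0.06, 0, 0, 0, 1], [0, 0, 0, 0, 0, 0, 1], [0, 0, 0, 0, 0, 0, 1], [0, 0, 0, 0, 0, 0, 1], [0, 0, -0.06, 0, 0, 0, 1], [0, 0, -0.05, 0, 0, 0, 1], [0, 0, -0.04, 0, 0, 0, 1], [0, 0, 0, 0, 0, 0, 1]]}}

```text
time: 17.67
tool_pos: [0.4855, -0.3139, 0.0279]
ee_rot: [[-0.954, 0.301, 0.003], [0.301, 0.954, -0.002], [-0.003, -0.001, -1.0]]
wrist_force: [-2.9, 2.8, 13.8]
gripper_width: 0.412
finger_force: 59.5
```

Request:
{"name": "play_rows", "arguments": {"commands": [[0, 0, 0, 0, 0, 0, 1], [0, 0, 0, 0, 0, 0, 1], [0, 0, 0, 0, 0, 0, 1], [0, 0, 0, 0, 0, 0, 1]]}}

```text
time: 18.0
tool_pos: [0.4855, -0.3139, 0.0278]
ee_rot: [[-0.954, 0.301, 0.003], [0.301, 0.954, -0.002], [-0.003, -0.001, -1.0]]
wrist_force: [-3.7, 3.2, 14.3]
gripper_width: 0.411
finger_force: 59.4
```

Request:
{"name": "play_rows", "arguments": {"commands": [[-0.006, 0.013, 0.1, 0, 0, 0, 1], [0, 0, 0, 0, 0, 0, 1], [0, 0, 0, 0, 0, 0, 1], [0, 0, 0, 0, 0, 0, 1], [0, 0, -0.05, 0, 0, 0, 1], [0, 0, -0.04, 0, 0, 0, 1], [0, 0, 0, 0, 0, 0, 1], [0, 0, 0, 0, 0, 0, 1]]}}

```text
time: 18.67
tool_pos: [0.4845, -0.3124, 0.0277]
ee_rot: [[-0.954, 0.301, 0.002], [0.301, 0.954, -0.001], [-0.002, -0.001, -1.0]]
wrist_force: [-2.3, 3.4, 11.7]
gripper_width: 0.407
finger_force: 57.3
```

Request:
{"name": "play_rows", "arguments": {"commands": [[0, 0, -0.02, 0, 0, 0, 1], [0, 0, 0, 0, 0, 0, 1], [0, 0, 0, 0, 0, 0, 1], [0, 0, 0, 0, 0, 0, 1]]}}

```text
time: 19.0
tool_pos: [0.4846, -0.3125, 0.0276]
ee_rot: [[-0.954, 0.301, 0.002], [0.301, 0.954, -0.002], [-0.003, -0.001, -1.0]]
wrist_force: [-4.7, 4.3, 20.1]
gripper_width: 0.406
finger_force: 58.4
```

```bash
python3 meas.py
```

```text
[ 0.4845 -0.3124  0.0276] [ 0.002 -0.002 -1.   ] [-4.8  4.1 19.8] yawy 72.5
nest -44 -79.5 [222.4  94.7] [ 86.6 -24.8] ->pocket frame 0: [ 0.3945 -0.3101]
nest -44 -30.5 [337.3  94.2] [86.6 23.6] ->pocket frame 0: [ 0.409  -0.2638]
nest 12 -79.5 [227.6 220.2] [ 30.1 -24.8] ->pocket frame 0: [ 0.4484 -0.327 ]
nest 12 -30.5 [332.9 220.1] [30.1 23.7] ->pocket frame 0: [ 0.4629 -0.2808]
nest 68 -30.5 [340. 332.] [-36.6  32.4] ->pocket frame 0: [ 0.5292 -0.2926]
```

Request:
{"name": "play_rows", "arguments": {"commands": [[0, 0, 0.04, 0, 0, 0, 1], [0, 0, 0, 0, 0, 0, 1], [0, 0, 0, 0, 0, 0, 0.45], [0, 0, 0, 0, 0, 0, 0.45], [0, 0, 0, 0, 0, 0, 0.45], [0, 0, 0, 0, 0, 0, 0.45], [0, 0, 0, 0, 0, 0, 0.45]]}}

```text
time: 19.63
tool_pos: [0.4834, -0.3117, 0.0262]
ee_rot: [[-0.954, 0.301, -0.001], [0.301, 0.954, 0.001], [0.001, 0.0, -1.0]]
wrist_force: [-0.7, 0.0, -0.7]
gripper_width: 0.549
finger_force: 0.0
```

```bash
python3 meas.py
```

```text
[ 0.4835 -0.3118  0.0264] [-0.001  0.    -1.   ] [-0.5  0.6 -0. ] yawy 72.49
nest -44 -79.5 [221.1  97.7] [ 85.4 -25.2] ->pocket frame 0: [ 0.3945 -0.3101]
nest -44 -30.5 [336.8  97.1] [85.5 23.3] ->pocket frame 0: [ 0.409  -0.2638]
nest 12 -79.5 [225.7 224. ] [ 28.9 -25.5] ->pocket frame 0: [ 0.4483 -0.3274]
nest 12 -30.5 [333.5 223.8] [28.9 23.9] ->pocket frame 0: [ 0.4632 -0.2803]
nest 68 -79.5 [226.9 315.8] [-23.5 -28.9] ->pocket frame 0: [ 0.4973 -0.3465]
nest 68 -30.5 [334.2 315.2] [-23.2  27.9] ->pocket frame 0: [ 0.514  -0.2922]
```

Request:
{"name": "play_rows", "arguments": {"commands": [[0, 0, 0.2, 0, 0, 0, 0.45], [0, 0, 0.4, 0, 0, 0, 0.45], [0, 0, 0.4, 0, 0, 0, 0], [0, 0, 0.4, 0, 0, 0, 0], [0, 0, 0, 0, 0, 0, 0], [0, 0, 0, 0, 0, 0, 0], [0, 0, 0, 0, 0, 0, 0], [0, 0, 0, 0, 0, 0, 0]]}}

```text
time: 20.35
tool_pos: [0.4829, -0.3113, 0.1648]
ee_rot: [[-0.954, 0.301, -0.003], [0.301, 0.954, 0.002], [0.003, 0.001, -1.0]]
wrist_force: [0.7, -0.4, 0.3]
gripper_width: 0.999
finger_force: 0.0
```

Request:
{"name": "play_rows", "arguments": {"commands": [[0, 0, 0, 0, 0, 0, 0], [0, 0, 0, 0, 0, 0, 0], [0, 0, 0, 0, 0, 0, 0]]}}

```text
time: 20.6
tool_pos: [0.4831, -0.3114, 0.1653]
ee_rot: [[-0.954, 0.301, -0.002], [0.301, 0.954, 0.002], [0.003, 0.001, -1.0]]
wrist_force: [-0.0, 0.7, -0.2]
gripper_width: 1.002
finger_force: 0.0
```

```bash
python3 - <<'E'
from fit import *
w=cam("wrist");s=state();T=s["tool_pos"];R=s["ee_rot"];print(T,R[:,2])
p=[.4599,-.2467,np.radians(-17.3)]
S=[]
for sx in(-100,-44,12,68):
  for sy in(-79.5,-30.5):
    u=proj(w,W(p,(sx,sy,32)));d=dark(w,u,7)
    if d is not None:q=onz(w,d,.032);S.append((sx,sy,*q[:2]));print(sx,sy,u.round(1),d.round(1),q[:2].round(4))
S=np.array(S)
r=least_squares(lambda p:np.concatenate([W(p,(a,b,32))[:2]-[x,y] for a,b,x,y in S]),p,loss="soft_l1",f_scale=.001);print("stand",r.x,np.degrees(r.x[2]))
p=r.x
for sx,sy in((21.5,-68.7),(21.5,-41.3),(58.6,-68.7),(58.6,-41.3)):
    u=proj(w,W(p,(sx,sy,46)));d=dark(w,u,5)
    if d is not None:
        q=onz(w,d,.046);c,sn=np.cos(p[2]),np.sin(p[2]);e=q[:2]-p[:2];print("blk",u.round(1),d.round(1),"stand",(1e3*np.array([c*e[0]+sn*e[1],-sn*e[0]+c*e[1]])).round(1))
im=cv2.resize(w["color"][80:380,140:440,::-1],(600,600),interpolation=cv2.INTER_CUBIC);cv2.imwrite("pics/rel.png",im)
E
```

```text
[ 0.48326144 -0.31156198  0.16567115] [-0.0016381   0.00138433 -0.9999977 ]
-100 -79.5 [251.2  35.9] [250.9  40.9] [ 0.3449 -0.2945]
-100 -30.5 [310.1  35.6] [309.9  40.8] [ 0.3597 -0.2476]
-44 -79.5 [251.7 100.5] [251.6 100.9] [ 0.3946 -0.3098]
-44 -30.5 [310.2 100.2] [309.9 100.7] [ 0.4092 -0.2631]
12 -79.5 [253.  165.3] [249.4 166.4] [ 0.4476 -0.3295]
12 -30.5 [309.6 165. ] [309.9 165.8] [ 0.463  -0.2793]
68 -79.5 [254.9 225.7] [253.6 222.2] [ 0.4976 -0.3429]
68 -30.5 [308.4 225.4] [308.  222.1] [ 0.5125 -0.2955]
stand [ 0.46000652 -0.24713681 -0.2972038 ] -17.02852367871944
blk [265.6 222. ] [265.9 223.3] stand [ 59.8 -68.5]
blk [297.3 221.7] [297.4 222. ] stand [ 58.8 -41.2]
```

Request:
{"name": "play_rows", "arguments": {"commands": [[0, 0, 0.4, 0, 0, 0, 0], [0, 0, 0.4, 0, 0, 0, 0], [0, 0, 0.4, 0, 0, 0, 0], [-0.02, 0.398, 0.04, 0, 0, 0.032, 0], [-0.02, 0.398, 0.04, 0, 0, 0.032, 0], [-0.02, 0.398, 0.02, 0, 0, 0.032, 0], [-0.02, 0.398, 0, 0, 0, 0.032, 0], [-0.02, 0.398, 0, 0, 0, 0, 0]]}}

```text
time: 21.32
tool_pos: [0.4735, -0.1115, 0.2971]
ee_rot: [[-0.995, -0.099, 0.001], [-0.099, 0.995, -0.0], [-0.001, -0.0, -1.0]]
wrist_force: [1.4, 0.4, -0.4]
gripper_width: 1.0
finger_force: 0.0
```

Request:
{"name": "play_rows", "arguments": {"commands": [[-0.02, 0.398, 0, 0, 0, 0, 0], [-0.02, 0.398, 0, 0, 0, 0, 0], [-0.02, 0.398, 0, 0, 0, 0, 0], [-0.02, 0.398, 0, 0, 0, 0, 0], [-0.02, 0.398, 0, 0, 0, 0, 0], [-0.02, 0.398, 0, 0, 0, 0, 0], [-0.02, 0.398, 0, 0, 0, 0, 0], [-0.02, 0.398, 0, 0, 0, 0, 0]]}}

```text
time: 21.98
tool_pos: [0.4572, 0.2074, 0.2968]
ee_rot: [[-0.995, -0.096, 0.0], [-0.096, 0.995, 0.0], [-0.0, -0.0, -1.0]]
wrist_force: [0.7, -0.2, 0.7]
gripper_width: 0.999
finger_force: 0.0
```

Request:
{"name": "play_rows", "arguments": {"commands": [[-0.02, 0.398, 0, 0, 0, 0, 0.4], [-0.02, 0.398, 0, 0, 0, 0, 0.4], [-0.01, 0.398, 0, 0, 0, 0, 0.4], [0, 0.01, -0.4, 0, 0, 0, 0.4], [0, 0, -0.4, 0, 0, 0, 0.4], [0, 0, -0.4, 0, 0, 0, 0.4], [0, 0, -0.4, 0, 0, 0, 0.4], [0, 0, -0.3, 0, 0, 0, 0.4]]}}

```text
time: 22.65
tool_pos: [0.4509, 0.3252, 0.1026]
ee_rot: [[-0.995, -0.097, -0.004], [-0.097, 0.995, -0.002], [0.004, -0.002, -1.0]]
wrist_force: [0.1, -0.3, -1.2]
gripper_width: 0.597
finger_force: 0.0
```

Request:
{"name": "play_rows", "arguments": {"commands": [[0, 0, 0, 0, 0, 0, 0.4], [0, 0, 0, 0, 0, 0, 0.4], [0, 0, 0, 0, 0, 0, 0.4], [0, 0, 0, 0, 0, 0, 0.4], [0, 0, 0, 0, 0, 0, 0.4], [0, 0, 0, 0, 0, 0, 0.4], [0, 0, 0, 0, 0, 0, 0.4], [0, 0, 0, 0, 0, 0, 0.4]]}}

```text
time: 23.32
tool_pos: [0.4534, 0.3261, 0.1079]
ee_rot: [[-0.995, -0.096, 0.002], [-0.096, 0.995, 0.001], [-0.002, 0.001, -1.0]]
wrist_force: [-0.5, 0.5, -0.2]
gripper_width: 0.598
finger_force: 0.0
```

```bash
cat > blk.py <<'E'
from fit import *
# find bright block top faces near the hand: python3 blk.py
w=cam("wrist");s=state();T=s["tool_pos"];R=s["ee_rot"];print(s["time"],T.round(4),"yawy",np.degrees(np.arctan2(R[1,1],R[0,1])).round(2),R[:,2].round(3))
i=w["color"];hsv=cv2.cvtColor(i,cv2.COLOR_RGB2HSV)
m=(i.max(2)>130).astype(np.uint8)
m=cv2.morphologyEx(m,cv2.MORPH_CLOSE,np.ones((9,9),np.uint8));m=cv2.morphologyEx(m,cv2.MORPH_OPEN,np.ones((5,5),np.uint8))
cs,_=cv2.findContours(m,cv2.RETR_EXTERNAL,cv2.CHAIN_APPROX_NONE)
for c in cs:
    if not 700<cv2.contourArea(c)<12000:continue
    g=np.array([onz(w,q,.028)[:2] for q in c[:,0].astype(float)])
    (cx,cy),(a,b),an=cv2.minAreaRect((g*1000).astype(np.float32))
    if not(25<min(a,b)<50 and 35<max(a,b)<65):continue
    if a<b:an+=90
    an=(an+90)%180-90
    mm=np.zeros(m.shape,np.uint8);cv2.drawContours(mm,[c],-1,1,-1);col=i[mm>0].mean(0)
    print("ctr",round(cx/1e3,4),round(cy/1e3,4),"LxW",round(max(a,b),1),round(min(a,b),1),"long",round(an,1),"col",col.round(0),"tool",((np.r_[cx/1e3,cy/1e3,.028]-T)@R*1e3).round(1))
E
python3 blk.py
```

```text
23.3667 [0.4531 0.326  0.1076] yawy 95.53 [ 0.001  0.001 -1.   ]
ctr 0.449 0.3659 LxW 46.1 36.0 long 7.0 col [191. 193. 198.] tool [ 0.4 40.  79.6]
ctr 0.3853 0.3557 LxW 46.2 37.2 long 0.6 col [213. 218. 220.] tool [64.7 36.1 79.5]
```

Request:
{"name": "play_rows", "arguments": {"commands": [[-0.02, 0.2, 0, 0, 0, 0.0083, 0.4], [-0.02, 0.2, 0, 0, 0, 0, 0.4], [0, 0, 0, 0, 0, 0, 0.4], [0, 0, -0.3, 0, 0, 0, 0.4], [0, 0, -0.3, 0, 0, 0, 0.4], [0, 0, -0.2, 0, 0, 0, 0.4], [0, 0, -0.12, 0, 0, 0, 0.4], [0, 0, 0, 0, 0, 0, 0.4]]}}

```text
time: 24.03
tool_pos: [0.4461, 0.3638, 0.011]
ee_rot: [[-0.992, -0.122, -0.006], [-0.122, 0.993, -0.004], [0.007, -0.003, -1.0]]
wrist_force: [-0.8, -0.0, -0.9]
gripper_width: 0.598
finger_force: 0.0
```

Request:
{"name": "play_rows", "arguments": {"commands": [[0, 0, 0, 0, 0, 0, 0.4], [0, 0, -0.06, 0, 0, 0, 0.4], [0, 0, 0, 0, 0, 0, 0.4], [0, 0, 0, 0, 0, 0, 0.4], [0, 0, 0, 0, 0, 0, 0.4], [0, 0, 0, 0, 0, 0, 0.4]]}}

```text
time: 24.53
tool_pos: [0.4493, 0.3662, 0.0098]
ee_rot: [[-0.992, -0.122, 0.001], [-0.122, 0.992, 0.001], [-0.001, 0.001, -1.0]]
wrist_force: [0.4, 0.7, -0.3]
gripper_width: 0.597
finger_force: 0.0
```

```bash
python3 blk.py
```

```text
24.5833 [0.4492 0.3661 0.0096] yawy 97.02 [ 0.001  0.001 -1.   ]
ctr 0.5165 0.5719 LxW 47.7 36.5 long -49.3 col [197. 194. 173.] tool [-91.9 196.  -18.2]
ctr 0.4448 0.3654 LxW 55.0 35.9 long 6.2 col [204. 205. 207.] tool [  4.4  -0.2 -18.4]
ctr 0.3847 0.3562 LxW 45.8 35.8 long 0.3 col [187. 194. 198.] tool [ 65.2  -1.9 -18.4]
```

Request:
{"name": "play_rows", "arguments": {"commands": [[0, 0, -0.05, 0, 0, 0, 0.4], [0, 0, 0, 0, 0, 0, 1], [0, 0, 0, 0, 0, 0, 1], [0, 0, 0, 0, 0, 0, 1], [0, 0, 0, 0, 0, 0, 1], [0, 0, 0, 0, 0, 0, 1], [0, 0, 0, 0, 0, 0, 1]]}}

```text
time: 25.17
tool_pos: [0.4484, 0.3656, 0.0034]
ee_rot: [[-0.992, -0.122, -0.001], [-0.122, 0.992, -0.001], [0.001, -0.0, -1.0]]
wrist_force: [-0.1, 0.3, -1.0]
gripper_width: 0.41
finger_force: 51.0
```

Request:
{"name": "play_rows", "arguments": {"commands": [[0, 0, 0.2, 0, 0, 0, 1], [0, 0, 0.4, 0, 0, 0, 1], [0, 0, 0.4, 0, 0, 0, 1], [0, 0, 0.4, 0, 0, 0, 1], [0, 0, 0.4, 0, 0, 0, 1], [0, 0, 0.4, 0, 0, 0, 1], [0, 0, 0.4, 0, 0, 0, 1], [0, 0, 0.3, 0, 0, 0, 1]]}}

```text
time: 25.83
tool_pos: [0.4489, 0.3659, 0.2976]
ee_rot: [[-0.992, -0.122, 0.003], [-0.122, 0.992, 0.002], [-0.003, 0.001, -1.0]]
wrist_force: [-0.6, 0.4, -1.6]
gripper_width: 0.41
finger_force: 50.9
```

Request:
{"name": "play_rows", "arguments": {"commands": [[-0.012, -0.388, 0, 0, 0, -0.03, 1], [-0.012, -0.388, 0, 0, 0, -0.03, 1], [-0.012, -0.388, 0, 0, 0, -0.03, 1], [-0.012, -0.388, 0, 0, 0, -0.03, 1], [-0.012, -0.388, 0, 0, 0, -0.015, 1], [-0.012, -0.388, 0, 0, 0, 0, 1], [-0.012, -0.388, 0, 0, 0, 0, 1], [-0.012, -0.388, 0, 0, 0, 0, 1]]}}

```text
time: 26.5
tool_pos: [0.4384, 0.0538, 0.2936]
ee_rot: [[-0.955, 0.297, -0.0], [0.297, 0.955, -0.0], [0.0, -0.0, -1.0]]
wrist_force: [1.7, -1.1, -2.7]
gripper_width: 0.414
finger_force: 50.9
```

Request:
{"name": "play_rows", "arguments": {"commands": [[-0.012, -0.388, 0, 0, 0, 0, 1], [-0.012, -0.388, 0, 0, 0, 0, 1], [-0.012, -0.388, 0, 0, 0, 0, 1], [-0.012, -0.388, 0, 0, 0, 0, 1], [-0.012, -0.388, 0, 0, 0, 0, 1], [-0.012, -0.388, 0, 0, 0, 0, 1], [-0.012, -0.388, 0, 0, 0, 0, 1], [-0.012, -0.388, 0, 0, 0, 0, 1]]}}

```text
time: 27.17
tool_pos: [0.4288, -0.2567, 0.2936]
ee_rot: [[-0.955, 0.297, -0.0], [0.297, 0.955, 0.0], [0.0, 0.0, -1.0]]
wrist_force: [0.5, 0.8, -2.2]
gripper_width: 0.412
finger_force: 50.9
```

Request:
{"name": "play_rows", "arguments": {"commands": [[-0.012, -0.388, 0, 0, 0, 0, 1], [0, 0, 0, 0, 0, 0, 1], [0, 0, -0.35, 0, 0, 0, 1], [0, 0, -0.4, 0, 0, 0, 1], [0, 0, -0.4, 0, 0, 0, 1], [0, 0, -0.4, 0, 0, 0, 1], [0, 0, -0.4, 0, 0, 0, 1], [0, 0, -0.25, 0, 0, 0, 1]]}}

```text
time: 27.83
tool_pos: [0.4256, -0.2912, 0.0684]
ee_rot: [[-0.955, 0.297, -0.006], [0.297, 0.955, 0.005], [0.007, 0.003, -1.0]]
wrist_force: [-1.0, 0.7, -3.0]
gripper_width: 0.413
finger_force: 51.2
```

Request:
{"name": "play_rows", "arguments": {"commands": [[0, 0, 0, 0, 0, 0, 1], [0, 0, 0, 0, 0, 0, 1], [0, 0, 0, 0, 0, 0, 1], [0, 0, 0, 0, 0, 0, 1], [0, 0, 0, 0, 0, 0, 1], [0, 0, 0, 0, 0, 0, 1], [0, 0, 0, 0, 0, 0, 1], [0, 0, 0, 0, 0, 0, 1]]}}

```text
time: 28.5
tool_pos: [0.4288, -0.2942, 0.0748]
ee_rot: [[-0.955, 0.297, 0.001], [0.297, 0.955, -0.001], [-0.001, -0.001, -1.0]]
wrist_force: [0.5, 0.4, -2.7]
gripper_width: 0.408
finger_force: 51.3
```

```bash
python3 meas.py
```

```text
[ 0.4286 -0.294   0.0745] [ 0.001 -0.001 -1.   ] [-0.2 -0.7 -1.9] yawy 72.72
nest -100 -79.5 [237.2 108.3] [ 79.6 -25.2] ->pocket frame 0: [ 0.3452 -0.2945]
nest -100 -30.5 [322.2 108.4] [79.4 23. ] ->pocket frame 0: [ 0.3596 -0.2485]
nest -44 -79.5 [239.5 196.1] [ 27.5 -25.4] ->pocket frame 0: [ 0.3949 -0.3101]
nest -44 -30.5 [320.  196.2] [27.3 22.9] ->pocket frame 0: [ 0.4094 -0.264 ]
nest 12 -79.5 [238.7 283.3] [-33.5 -29. ] ->pocket frame 0: [ 0.452  -0.3317]
nest 12 -30.5 [326.2 280.5] [-31.3  29.6] ->pocket frame 0: [ 0.4673 -0.275 ]
nest 68 -79.5 [242.1 335.4] [-80.  -29.7] ->pocket frame 0: [ 0.4963 -0.3461]
nest 68 -30.5 [311.  334.4] [-78.8  21.5] ->pocket frame 0: [ 0.5103 -0.2969]
```

Request:
{"name": "play_rows", "arguments": {"commands": [[-0.002, -0.007, -0.1, 0, 0, 0, 1], [0, 0, -0.15, 0, 0, 0, 1], [0, 0, -0.12, 0, 0, 0, 1], [0, 0, -0.05, 0, 0, 0, 1], [0, 0, 0, 0, 0, 0, 1], [0, 0, 0, 0, 0, 0, 1], [0, 0, 0, 0, 0, 0, 1], [0, 0, 0, 0, 0, 0, 1]]}}

```text
time: 29.22
tool_pos: [0.4287, -0.2948, 0.0327]
ee_rot: [[-0.955, 0.297, 0.001], [0.297, 0.955, -0.001], [-0.001, -0.0, -1.0]]
wrist_force: [0.8, -0.3, -2.5]
gripper_width: 0.412
finger_force: 51.3
```

Request:
{"name": "play_rows", "arguments": {"commands": [[0, 0, -0.05, 0, 0, 0, 1], [0, 0, -0.04, 0, 0, 0, 1], [0, 0, -0.02, 0, 0, 0, 1], [0, 0, 0, 0, 0, 0, 1], [0, 0, 0, 0, 0, 0, 1], [0, 0, 0, 0, 0, 0, 1], [0, 0, 0, 0, 0, 0, 1]]}}

```text
time: 29.8
tool_pos: [0.4283, -0.2945, 0.0213]
ee_rot: [[-0.955, 0.297, 0.0], [0.297, 0.955, -0.0], [-0.0, -0.0, -1.0]]
wrist_force: [-1.1, 1.5, 2.1]
gripper_width: 0.41
finger_force: 51.8
```

Request:
{"name": "play_rows", "arguments": {"commands": [[0, 0, 0, 0, 0, 0, 0.45], [0, 0, 0, 0, 0, 0, 0.45], [0, 0, 0, 0, 0, 0, 0.45], [0, 0, 0.2, 0, 0, 0, 0.45], [0, 0, 0.4, 0, 0, 0, 0.45], [0, 0, 0.4, 0, 0, 0, 0.3], [0, 0, 0.2, 0, 0, 0, 0], [0, 0, 0, 0, 0, 0, 0]]}}

```text
time: 30.47
tool_pos: [0.4314, -0.2973, 0.1479]
ee_rot: [[-0.955, 0.297, 0.009], [0.297, 0.955, -0.008], [-0.011, -0.005, -1.0]]
wrist_force: [0.4, -0.2, 0.6]
gripper_width: 0.943
finger_force: 0.0
```

Request:
{"name": "play_rows", "arguments": {"commands": [[0.25, -0.08, 0.3, 0, 0, 0, 0], [0.25, -0.08, 0.3, 0, 0, 0, 0], [0, 0, 0, 0, 0, 0, 0], [0, 0, 0, 0, 0, 0, 0], [0, 0, 0, 0, 0, 0, 0], [0, 0, 0, 0, 0, 0, 0], [0, 0, 0, 0, 0, 0, 0], [0, 0, 0, 0, 0, 0, 0]]}}

```text
time: 31.13
tool_pos: [0.4773, -0.3099, 0.1998]
ee_rot: [[-0.955, 0.297, -0.002], [0.297, 0.955, 0.001], [0.002, 0.001, -1.0]]
wrist_force: [-0.1, -0.2, 0.3]
gripper_width: 0.996
finger_force: 0.0
```

```bash
cat > seat.py <<'E'
from fit import *
w=cam("wrist");s=state();T=s["tool_pos"];print(T.round(4))
p=[.4600,-.2470,np.radians(-17.2)]
c,sn=np.cos(p[2]),np.sin(p[2])
def st(q):e=q[:2]-p[:2];return (1e3*np.array([c*e[0]+sn*e[1],-sn*e[0]+c*e[1]])).round(1)
i=w["color"]
for n,px in(("p0",-72),("p1",-16),("p2",40)):
    L=[]
    for dx in(-18.65,18.65):
        for dy in(-13.7,13.7):
            u=proj(w,W(p,(px+dx,-55+dy,46)));d=dark(w,u,4)
            L.append(None if d is None else (st(onz(w,d,.046))-[px+dx,-55+dy]).round(1).tolist())
    u=proj(w,W(p,(px,-55,46))).astype(int);print(n,L,i[u[1]-2:u[1]+3,u[0]-2:u[0]+3].mean((0,1)).round(0))
for sx in(-44,12):
  for sy in(-79.5,-30.5):
    d=dark(w,proj(w,W(p,(sx,sy,32))),5)
    if d is not None:print("nest err",(st(onz(w,d,.032))-[sx,sy]).round(1))
E
python3 seat.py
```

```text
[ 0.4774 -0.3101  0.2001]
p0 [None, None, None, [-4.4, 5.9]] [253. 254. 254.]
p1 [[-0.1, 1.4], [0.9, 1.1], [0.3, 0.6], [0.9, 0.4]] [244. 244. 247.]
p2 [[-6.6, 0.1], None, [1.5, 0.2], [0.4, 0.1]] [251. 243. 141.]
nest err [0.1 0.1]
nest err [ 0.3 -0.5]
nest err [ 0.4 -0.4]
nest err [ 0.6 -0.8]
```

Request:
{"name": "play_rows", "arguments": {"commands": [[0.04, -0.01, -0.3, 0, 0, 0, 1], [0, 0, -0.4, 0, 0, 0, 1], [0, 0, -0.4, 0, 0, 0, 1], [0, 0, -0.3, 0, 0, 0, 1], [0, 0, 0, 0, 0, 0, 1], [0, 0, 0, 0, 0, 0, 1], [0, 0, 0, 0, 0, 0, 1], [0, 0, 0, 0, 0, 0, 1]]}}

```text
time: 31.85
tool_pos: [0.4821, -0.3087, 0.0636]
ee_rot: [[-0.955, 0.296, 0.001], [0.296, 0.955, 0.005], [0.001, 0.005, -1.0]]
wrist_force: [-2.2, 6.7, 8.0]
gripper_width: -0.002
finger_force: 11.9
```

Request:
{"name": "play_rows", "arguments": {"commands": [[0, 0, 0, 0, 0, 0, 1], [0, 0, 0, 0, 0, 0, 1], [0, 0, -0.08, 0, 0, 0, 1], [0, 0, -0.05, 0, 0, 0, 1], [0, 0, 0, 0, 0, 0, 1], [0, 0, 0, 0, 0, 0, 1], [0, 0, 0, 0, 0, 0, 1], [0, 0, 0, 0, 0, 0, 1]]}}

```text
time: 32.52
tool_pos: [0.4829, -0.3012, 0.0526]
ee_rot: [[-0.956, 0.292, 0.003], [0.292, 0.956, 0.02], [0.003, 0.02, -1.0]]
wrist_force: [-3.6, 24.8, 19.7]
gripper_width: 0.003
finger_force: 22.2
```

Request:
{"name": "play_rows", "arguments": {"commands": [[0, 0, 0.3, 0, 0, 0, 1], [0, 0, 0.4, 0, 0, 0, 1], [-0.3, 0.05, 0.4, 0, 0, 0, 0.5], [-0.3, 0.1, 0.1, 0, 0, 0, 0], [0, 0, 0, 0, 0, 0, 0], [0, 0, 0, 0, 0, 0, 0], [0, 0, 0, 0, 0, 0, 0], [0, 0, 0, 0, 0, 0, 0]]}}

```text
time: 33.18
tool_pos: [0.4277, -0.2975, 0.1609]
ee_rot: [[-0.955, 0.297, 0.0], [0.297, 0.955, -0.0], [-0.0, 0.0, -1.0]]
wrist_force: [0.0, -0.2, -0.5]
gripper_width: 0.848
finger_force: 0.0
```

```bash
python3 seat.py; python3 - <<'E'
from fit import *
w=cam("wrist");a=cam("scene");b=cam("side")
A=cv2.resize(w["color"][100:310,180:390],(600,600),interpolation=cv2.INTER_CUBIC)
B=cv2.resize(a["color"][140:215,300:350],(200,300),interpolation=cv2.INTER_CUBIC)
C=cv2.resize(b["color"][255:330,310:400][:, 20:70],(200,300),interpolation=cv2.INTER_CUBIC)
cv2.imwrite("pics/comp.png",np.hstack([A,np.vstack([B,C])])[:,:,::-1]);print(state()["tool_pos"],state()["wrist_force"])
E
```

```text
[ 0.4276 -0.2973  0.1604]
p0 [None, None, [3.0, 0.1], [3.0, -0.1]] [253. 254. 254.]
p1 [[0.6, 1.3], [1.0, 1.0], [0.6, 0.6], [1.0, 0.3]] [246. 246. 248.]
p2 [[-1.2, -1.4], [-1.4, -1.7], [-0.6, -1.1], [-1.2, -1.5]] [255. 247. 126.]
nest err [0.3 0.1]
nest err [ 0.5 -0.7]
nest err [ 0.7 -0.3]
nest err [ 0.8 -0.9]
[ 0.42739385 -0.29715551  0.16004082] [-0.61568385  1.26620764 -0.39477507]
```

View pics/comp.png

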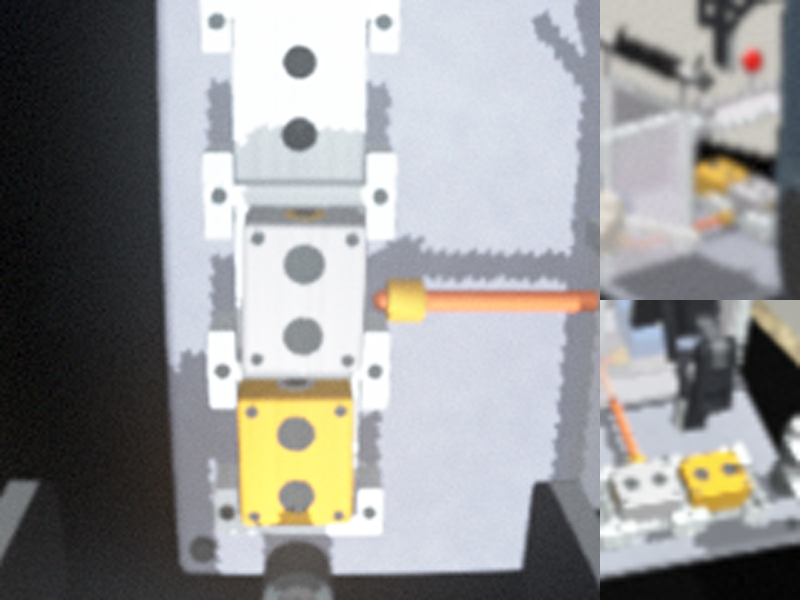

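Composite view: grey is seated in pocket 1 (crop 303,300) and brass flat in pocket 2 (crop 296,465), with pocket 0 empty. The pressing contact was the shut gripper against the open gate's hinge end, not the block. Next I fetch the pale block.

Request:
{"name": "play_rows", "arguments": {"commands": [[0, 0, 0.4, 0, 0, 0, 0], [0, 0, 0.4, 0, 0, 0, 0], [0, 0, 0.4, 0, 0, 0, 0], [-0.025, 0.384, 0.1, 0, 0, 0.033, 0], [-0.025, 0.384, 0, 0, 0, 0.033, 0], [-0.025, 0.384, 0, 0, 0, 0.033, 0], [-0.025, 0.384, 0, 0, 0, 0, 0], [-0.025, 0.384, 0, 0, 0, 0, 0]]}}

```text
time: 34.05
tool_pos: [0.4147, -0.1038, 0.2908]
ee_rot: [[-1.0, -0.009, -0.0], [-0.009, 1.0, 0.0], [0.0, 0.0, -1.0]]
wrist_force: [1.7, 0.7, -0.1]
gripper_width: 1.001
finger_force: 0.0
```

Request:
{"name": "play_rows", "arguments": {"commands": [[-0.025, 0.384, 0, 0, 0, 0, 0], [-0.025, 0.384, 0, 0, 0, 0, 0], [-0.025, 0.384, 0, 0, 0, 0, 0], [-0.025, 0.384, 0, 0, 0, 0, 0], [-0.025, 0.384, 0, 0, 0, 0, 0], [-0.025, 0.384, 0, 0, 0, 0, 0], [-0.025, 0.384, 0, 0, 0, 0, 0], [-0.025, 0.384, 0, 0, 0, 0, 0]]}}

```text
time: 34.72
tool_pos: [0.3944, 0.204, 0.2907]
ee_rot: [[-1.0, -0.01, -0.0], [-0.01, 1.0, -0.0], [0.0, -0.0, -1.0]]
wrist_force: [1.6, 0.3, 0.9]
gripper_width: 1.003
finger_force: 0.0
```

Request:
{"name": "play_rows", "arguments": {"commands": [[-0.025, 0.384, 0, 0, 0, 0, 0.4], [-0.025, 0.384, 0, 0, 0, 0, 0.4], [-0.025, 0.384, 0, 0, 0, 0, 0.4], [-0.025, 0.384, -0.1, 0, 0, 0, 0.4], [0, 0, -0.4, 0, 0, 0, 0.4], [0, 0, -0.4, 0, 0, 0, 0.4], [0, 0, -0.4, 0, 0, 0, 0.4], [0, 0, -0.4, 0, 0, 0, 0.4]]}}

```text
time: 35.38
tool_pos: [0.3845, 0.3561, 0.1187]
ee_rot: [[-1.0, -0.011, -0.0], [-0.011, 1.0, -0.0], [0.0, -0.0, -1.0]]
wrist_force: [0.7, 0.9, -0.2]
gripper_width: 0.6
finger_force: 0.0
```

Request:
{"name": "play_rows", "arguments": {"commands": [[0, 0, 0, 0, 0, 0, 0.4], [0, 0, 0, 0, 0, 0, 0.4], [0, 0, 0, 0, 0, 0, 0.4], [0, 0, 0, 0, 0, 0, 0.4], [0, 0, 0, 0, 0, 0, 0.4], [0, 0, 0, 0, 0, 0, 0.4], [0, 0, 0, 0, 0, 0, 0.4]]}}

```text
time: 35.97
tool_pos: [0.3865, 0.3566, 0.1239]
ee_rot: [[-1.0, -0.009, 0.004], [-0.009, 1.0, 0.003], [-0.004, 0.003, -1.0]]
wrist_force: [0.6, 0.3, 0.5]
gripper_width: 0.605
finger_force: 0.0
```

```bash
python3 blk.py
```

```text
36.0167 [0.386  0.3563 0.1231] yawy 90.53 [ 0.003  0.002 -1.   ]
ctr 0.3848 0.3563 LxW 45.2 35.8 long 0.4 col [207. 212. 215.] tool [ 1.5 -0.2 95.1]
ctr 0.2689 0.3485 LxW 46.6 35.8 long 13.3 col [197. 114. 146.] tool [117.5  -6.9  94.7]
```

Request:
{"name": "play_rows", "arguments": {"commands": [[0, 0, -0.3, 0, 0, 0, 0.4], [0, 0, -0.3, 0, 0, 0, 0.4], [0, 0, -0.3, 0, 0, 0, 0.4], [0, 0, -0.2, 0, 0, 0, 0.4], [0, 0, -0.06, 0, 0, 0, 0.4], [0, 0, 0, 0, 0, 0, 0.4], [0, 0, 0, 0, 0, 0, 0.4], [0, 0, 0, 0, 0, 0, 0.4]]}}

```text
time: 36.68
tool_pos: [0.3864, 0.3566, 0.0073]
ee_rot: [[-1.0, -0.01, 0.003], [-0.01, 1.0, 0.002], [-0.003, 0.002, -1.0]]
wrist_force: [0.4, -0.5, 0.4]
gripper_width: 0.597
finger_force: 0.0
```

Request:
{"name": "play_rows", "arguments": {"commands": [[0, 0, 0, 0, 0, 0, 0.4], [0, 0, 0, 0, 0, 0, 1], [0, 0, 0, 0, 0, 0, 1], [0, 0, 0, 0, 0, 0, 1], [0, 0, 0, 0, 0, 0, 1], [0, 0, 0, 0, 0, 0, 1], [0, 0, 0, 0, 0, 0, 1]]}}

```text
time: 37.27
tool_pos: [0.3862, 0.3564, 0.007]
ee_rot: [[-1.0, -0.009, 0.003], [-0.009, 1.0, 0.002], [-0.003, 0.002, -1.0]]
wrist_force: [-0.0, 0.4, 6.0]
gripper_width: 0.41
finger_force: 52.5
```

Request:
{"name": "play_rows", "arguments": {"commands": [[0, 0, 0.2, 0, 0, 0, 1], [0, 0, 0.4, 0, 0, 0, 1], [0, 0, 0.4, 0, 0, 0, 1], [0, 0, 0.4, 0, 0, 0, 1], [0, 0, 0.4, 0, 0, 0, 1], [0, 0, 0.4, 0, 0, 0, 1], [0, 0, 0.4, 0, 0, 0, 1], [0, 0, 0.3, 0, 0, 0, 1]]}}

```text
time: 37.93
tool_pos: [0.3848, 0.3555, 0.2981]
ee_rot: [[-1.0, -0.01, 0.002], [-0.01, 1.0, 0.001], [-0.002, 0.001, -1.0]]
wrist_force: [0.4, 1.1, -1.4]
gripper_width: 0.406
finger_force: 51.6
```

Request:
{"name": "play_rows", "arguments": {"commands": [[-0.0053, -0.3735, 0, 0, 0, -0.033, 1], [-0.0053, -0.3735, 0, 0, 0, -0.033, 1], [-0.0053, -0.3735, 0, 0, 0, -0.0326, 1], [-0.0053, -0.3735, 0, 0, 0, 0, 1], [-0.0053, -0.3735, 0, 0, 0, 0, 1], [-0.0053, -0.3735, 0, 0, 0, 0, 1], [-0.0053, -0.3735, 0, 0, 0, 0, 1], [-0.0053, -0.3735, 0, 0, 0, 0, 1]]}}

```text
time: 38.6
tool_pos: [0.3797, 0.0552, 0.2943]
ee_rot: [[-0.955, 0.295, -0.001], [0.295, 0.955, 0.0], [0.001, -0.0, -1.0]]
wrist_force: [0.0, -0.3, -2.9]
gripper_width: 0.402
finger_force: 51.6
```

Request:
{"name": "play_rows", "arguments": {"commands": [[-0.0053, -0.3735, 0, 0, 0, 0, 1], [-0.0053, -0.3735, 0, 0, 0, 0, 1], [-0.0053, -0.3735, 0, 0, 0, 0, 1], [-0.0053, -0.3735, 0, 0, 0, 0, 1], [-0.0053, -0.3735, 0, 0, 0, 0, 1], [-0.0053, -0.3735, 0, 0, 0, 0, 1], [-0.0053, -0.3735, 0, 0, 0, 0, 1], [-0.0053, -0.3735, 0, 0, 0, 0, 1]]}}

```text
time: 39.27
tool_pos: [0.3755, -0.2437, 0.2942]
ee_rot: [[-0.955, 0.296, -0.001], [0.296, 0.955, 0.001], [0.001, 0.001, -1.0]]
wrist_force: [0.4, 0.3, -2.3]
gripper_width: 0.409
finger_force: 51.6
```

Request:
{"name": "play_rows", "arguments": {"commands": [[-0.0053, -0.3735, 0, 0, 0, 0, 1], [0, 0, 0, 0, 0, 0, 1], [0, 0, -0.35, 0, 0, 0, 1], [0, 0, -0.4, 0, 0, 0, 1], [0, 0, -0.4, 0, 0, 0, 1], [0, 0, -0.4, 0, 0, 0, 1], [0, 0, -0.4, 0, 0, 0, 1], [0, 0, -0.25, 0, 0, 0, 1]]}}

```text
time: 39.93
tool_pos: [0.3731, -0.2765, 0.0694]
ee_rot: [[-0.955, 0.296, -0.006], [0.296, 0.955, 0.006], [0.007, 0.004, -1.0]]
wrist_force: [-0.6, 0.4, -2.6]
gripper_width: 0.408
finger_force: 51.6
```

Request:
{"name": "play_rows", "arguments": {"commands": [[0, 0, 0, 0, 0, 0, 1], [0, 0, 0, 0, 0, 0, 1], [0, 0, 0, 0, 0, 0, 1], [0, 0, 0, 0, 0, 0, 1], [0, 0, 0, 0, 0, 0, 1], [0, 0, 0, 0, 0, 0, 1], [0, 0, 0, 0, 0, 0, 1], [0, 0, 0, 0, 0, 0, 1]]}}

```text
time: 40.6
tool_pos: [0.3762, -0.2799, 0.076]
ee_rot: [[-0.955, 0.296, 0.001], [0.296, 0.955, -0.001], [-0.001, -0.001, -1.0]]
wrist_force: [-0.2, 0.0, -2.7]
gripper_width: 0.412
finger_force: 51.7
```

```bash
python3 meas.py
```

```text
[ 0.376  -0.2797  0.0756] [ 0.001 -0.001 -1.   ] [-0.9  0.6 -3.4] yawy 72.79
nest -100 -79.5 [242.5 196.6] [ 26.8 -23.7] ->pocket frame 0: [ 0.3434 -0.2945]
nest -100 -30.5 [324. 200.] [24.7 25.6] ->pocket frame 0: [ 0.3601 -0.248 ]
nest -44 -79.5 [239.6 278.6] [-30.4 -28.4] ->pocket frame 0: [ 0.3967 -0.3159]
nest -44 -30.5 [325.4 280.4] [-31.8  29.3] ->pocket frame 0: [ 0.4151 -0.2612]
nest 12 -79.5 [245.  338.2] [-83.8 -27.8] ->pocket frame 0: [ 0.4479 -0.3312]
nest 12 -30.5 [322.6 337. ] [-82.7  30.5] ->pocket frame 0: [ 0.4641 -0.2751]
blk [249.9 254.2] [250.3 258.3] [ 18.9 -13.2 -21.5]
blk [314.8 254.1] [314.6 258.3] [ 18.9  14.  -21.5]
```

Request:
{"name": "play_rows", "arguments": {"commands": [[-0.004, 0.01, -0.1, 0, 0, 0, 1], [0, 0, -0.15, 0, 0, 0, 1], [0, 0, -0.12, 0, 0, 0, 1], [0, 0, -0.05, 0, 0, 0, 1], [0, 0, 0, 0, 0, 0, 1], [0, 0, 0, 0, 0, 0, 1], [0, 0, 0, 0, 0, 0, 1], [0, 0, 0, 0, 0, 0, 1]]}}

```text
time: 41.32
tool_pos: [0.3757, -0.2788, 0.0338]
ee_rot: [[-0.955, 0.296, 0.001], [0.296, 0.955, -0.001], [-0.001, -0.001, -1.0]]
wrist_force: [0.2, -0.5, -2.1]
gripper_width: 0.408
finger_force: 51.6
```

Request:
{"name": "play_rows", "arguments": {"commands": [[0, 0, -0.05, 0, 0, 0, 1], [0, 0, -0.03, 0, 0, 0, 1], [0, 0, 0, 0, 0, 0, 1], [0, 0, 0, 0, 0, 0, 1], [0, 0, 0, 0, 0, 0, 1], [0, 0, 0, 0, 0, 0, 1]]}}

```text
time: 41.82
tool_pos: [0.3754, -0.2785, 0.0251]
ee_rot: [[-0.955, 0.296, 0.0], [0.296, 0.955, -0.0], [-0.0, -0.0, -1.0]]
wrist_force: [0.5, -0.5, -1.2]
gripper_width: 0.411
finger_force: 51.8
```

Request:
{"name": "play_rows", "arguments": {"commands": [[0, 0, -0.01, 0, 0, 0, 1], [0, 0, 0, 0, 0, 0, 0.45], [0, 0, 0, 0, 0, 0, 0.45], [0, 0, 0, 0, 0, 0, 0.45], [0, 0, 0.2, 0, 0, 0, 0.45], [0, 0, 0.4, 0, 0, 0, 0.45], [0, 0, 0.4, 0, 0, 0, 0.3], [0, 0, 0.4, 0, 0, 0, 0]]}}

```text
time: 42.48
tool_pos: [0.3748, -0.2779, 0.1649]
ee_rot: [[-0.955, 0.296, -0.001], [0.296, 0.955, 0.001], [0.001, 0.001, -1.0]]
wrist_force: [0.8, -1.5, -0.1]
gripper_width: 0.815
finger_force: 0.0
```

Request:
{"name": "play_rows", "arguments": {"commands": [[0.25, -0.08, 0.3, 0, 0, 0, 0], [0.25, -0.08, 0, 0, 0, 0, 0], [0, 0, 0, 0, 0, 0, 0], [0, 0, 0, 0, 0, 0, 0], [0, 0, 0, 0, 0, 0, 0], [0, 0, 0, 0, 0, 0, 0], [0, 0, 0, 0, 0, 0, 0], [0, 0, 0, 0, 0, 0, 0]]}}

```text
time: 43.15
tool_pos: [0.4246, -0.2941, 0.1936]
ee_rot: [[-0.955, 0.296, -0.001], [0.296, 0.955, 0.001], [0.001, 0.0, -1.0]]
wrist_force: [-1.3, 0.6, 0.1]
gripper_width: 1.0
finger_force: 0.0
```

```bash
python3 seat.py; python3 - <<'E'
from fit import *
w=cam("wrist");print(blobs(w));
for b in blobs(w):print(onz(w,b[1],.118).round(4))
a=cam("scene");b=cam("side");print(blobs(a,5),"\n",blobs(b,5))
E
```

```text
[ 0.4247 -0.2942  0.1938]
p0 [[-0.2, 0.6], [-0.2, 0.4], [-0.4, 0.6], [-0.4, 0.4]] [253. 254. 254.]
p1 [[0.4, 1.3], [0.4, 1.0], [0.6, 0.4], [1.0, 0.3]] [244. 245. 247.]
p2 [[-3.0, -1.2], [-2.7, -1.7], [-0.9, -1.1], [-1.5, -0.8]] [254. 244. 120.]
nest err [0.4 0.1]
nest err [ 0.6 -0.7]
nest err [ 0.6 -0.2]
nest err [ 0.8 -0.9]
[([182, 337, 9, 17, 107], [186.3, 344.9]), ([366, 350, 10, 9, 55], [370.0, 353.0])]
[ 0.5168 -0.4152  0.118 ]
[ 0.5772 -0.255   0.118 ]
[([336, 153, 4, 5, 15], [337.5, 155.1]), ([290, 168, 5, 6, 26], [292.0, 170.5]), ([219, 266, 11, 15, 97], [224.2, 274.3]), ([296, 286, 1, 6, 6], [296.0, 288.5])] 
 [([207, 165, 7, 9, 39], [210.1, 169.6]), ([383, 260, 3, 3, 6], [384.0, 261.2]), ([394, 302, 9, 8, 57], [397.8, 305.4])]
```

Request:
{"name": "play_rows", "arguments": {"commands": [[0.28, -0.09, 0, 0, 0, 0, 1], [0.285, -0.085, 0, 0, 0, 0, 1], [0, 0, 0, 0, 0, 0, 1], [0, 0, 0, 0, 0, 0, 1], [0, 0, -0.4, 0, 0, 0, 1], [0, 0, -0.4, 0, 0, 0, 1], [0, 0, -0.4, 0, 0, 0, 1], [0, 0, 0, 0, 0, 0, 1]]}}

```text
time: 44.02
tool_pos: [0.4734, -0.3054, 0.0627]
ee_rot: [[-0.955, 0.296, -0.017], [0.296, 0.955, 0.014], [0.021, 0.008, -1.0]]
wrist_force: [-2.6, 2.5, -2.4]
gripper_width: 0.002
finger_force: 0.0
```

Request:
{"name": "play_rows", "arguments": {"commands": [[0, 0, -0.1, 0, 0, 0, 1], [0, 0, 0, 0, 0, 0, 1], [0, 0, 0, 0, 0, 0, 1], [0, 0, 0, 0, 0, 0, 1], [0, 0, 0, 0, 0, 0, 1]]}}

```text
time: 44.43
tool_pos: [0.484, -0.3138, 0.0679]
ee_rot: [[-0.955, 0.296, 0.005], [0.296, 0.955, -0.004], [-0.006, -0.003, -1.0]]
wrist_force: [-0.3, 0.1, 0.3]
gripper_width: 0.006
finger_force: 0.0
```

Request:
{"name": "play_rows", "arguments": {"commands": [[0, 0, -0.07, 0, 0, 0, 1], [0, 0, 0, 0, 0, 0, 1], [0, 0, 0, 0, 0, 0, 1], [0, 0, 0, 0, 0, 0, 1]]}}

```text
time: 44.77
tool_pos: [0.4818, -0.3119, 0.0569]
ee_rot: [[-0.955, 0.296, -0.0], [0.296, 0.955, 0.0], [0.0, 0.0, -1.0]]
wrist_force: [-0.3, -1.0, 0.2]
gripper_width: -0.001
finger_force: 0.0
```

Request:
{"name": "play_rows", "arguments": {"commands": [[0, 0, -0.07, 0, 0, 0, 1], [0, 0, 0, 0, 0, 0, 1], [0, 0, 0, 0, 0, 0, 1], [0, 0, 0, 0, 0, 0, 1], [0, 0, 0, 0, 0, 0, 1]]}}

```text
time: 45.18
tool_pos: [0.4819, -0.312, 0.05]
ee_rot: [[-0.955, 0.296, -0.0], [0.296, 0.955, 0.0], [0.0, 0.0, -1.0]]
wrist_force: [0.0, 0.1, -0.4]
gripper_width: 0.003
finger_force: 0.0
```

Request:
{"name": "play_rows", "arguments": {"commands": [[0, 0, -0.05, 0, 0, 0, 1], [0, 0, 0, 0, 0, 0, 1], [0, 0, 0, 0, 0, 0, 1], [0, 0, 0, 0, 0, 0, 1], [0, 0, 0, 0, 0, 0, 1]]}}

```text
time: 45.6
tool_pos: [0.4828, -0.3127, 0.0461]
ee_rot: [[-0.955, 0.296, 0.002], [0.296, 0.955, -0.002], [-0.002, -0.001, -1.0]]
wrist_force: [1.4, 0.3, 5.5]
gripper_width: 0.003
finger_force: 2.5
```

Request:
{"name": "play_rows", "arguments": {"commands": [[0, 0, 0.3, 0, 0, 0, 1], [0, 0, 0.4, 0, 0, 0.038, 1], [0, 0, 0.4, 0, 0, 0.038, 1], [0, 0, 0.4, 0, 0, 0.038, 0.5], [0.11, -0.35, 0.1, 0, 0, 0.038, 0.3], [0.11, -0.35, 0, 0, 0, 0.038, 0.3], [0.11, -0.35, 0, 0, 0, 0.038, 0.3], [0, 0, 0, 0, 0, 0.038, 0.3]]}}

```text
time: 46.27
tool_pos: [0.515, -0.4227, 0.199]
ee_rot: [[-0.859, -0.512, -0.004], [-0.512, 0.859, 0.001], [0.003, 0.003, -1.0]]
wrist_force: [-0.3, -0.1, -1.9]
gripper_width: 0.694
finger_force: 0.0
```

Request:
{"name": "play_rows", "arguments": {"commands": [[0, 0, 0, 0, 0, 0.038, 0.3], [0, 0, 0, 0, 0, 0.038, 0.3], [0, 0, 0, 0, 0, 0.038, 0.3], [0, 0, 0, 0, 0, 0.038, 0.3], [0, 0, 0, 0, 0, 0.038, 0.3], [0, 0, 0, 0, 0, 0.038, 0.3], [0, 0, 0, 0, 0, 0, 0.3], [0, 0, 0, 0, 0, 0, 0.3]]}}

```text
time: 46.93
tool_pos: [0.5145, -0.4166, 0.2038]
ee_rot: [[-0.317, -0.949, -0.002], [-0.949, 0.317, 0.002], [-0.001, 0.002, -1.0]]
wrist_force: [0.7, 0.2, 0.3]
gripper_width: 0.701
finger_force: 0.0
```

Request:
{"name": "play_rows", "arguments": {"commands": [[0, 0, 0, 0, 0, 0, 0.3], [0, 0, 0, 0, 0, 0, 0.3], [0, 0, 0, 0, 0, 0, 0.3], [0, 0, 0, 0, 0, 0, 0.3]]}}

```text
time: 47.27
tool_pos: [0.5148, -0.4169, 0.205]
ee_rot: [[-0.314, -0.949, -0.0], [-0.949, 0.314, 0.0], [-0.0, 0.0, -1.0]]
wrist_force: [0.5, -0.3, 0.9]
gripper_width: 0.702
finger_force: 0.0
```

```bash
python3 - <<'E'
from fit import *
w=cam("wrist");s=state();print(s["time"],s["tool_pos"],s["q"].round(1),s["ee_rot"][:,1].round(3))
for b in blobs(w):print(b,onz(w,b[1],.118).round(4))
E
```

```text
47.3167 [ 0.51487632 -0.41697219  0.20509692] [ -44.8   24.    27.7   93.7    0.  -116.5] [-0.949  0.314 -0.   ]
([267, 195, 30, 30, 697], [281.3, 209.3]) [ 0.5149 -0.4215  0.118 ]
([233, 353, 10, 7, 46], [237.7, 355.9]) [ 0.6026 -0.2924  0.118 ]
```

Request:
{"name": "play_rows", "arguments": {"commands": [[0, -0.045, -0.3, 0, 0, 0, 0.3], [0, 0, -0.4, 0, 0, 0, 0.3], [0, 0, -0.38, 0, 0, 0, 0.3], [0, 0, 0, 0, 0, 0, 0.3], [0, 0, 0, 0, 0, 0, 0.3], [0, 0, 0, 0, 0, 0, 0.3], [0, 0, 0, 0, 0, 0, 0.3], [0, 0, 0, 0, 0, 0, 0.3]]}}

```text
time: 47.98
tool_pos: [0.5173, -0.4239, 0.1023]
ee_rot: [[-0.314, -0.949, 0.006], [-0.949, 0.314, -0.006], [0.004, -0.008, -1.0]]
wrist_force: [-0.6, 0.4, 0.8]
gripper_width: 0.697
finger_force: 0.0
```

Request:
{"name": "play_rows", "arguments": {"commands": [[0, 0, 0, 0, 0, 0, 1], [0, 0, 0, 0, 0, 0, 1], [0, 0, 0, 0, 0, 0, 1], [0, 0, 0, 0, 0, 0, 1], [0, 0, 0, 0, 0, 0, 1], [0.01, 0.035, 0.06, 0, 0, 0, 1], [0.01, 0.042, 0.07, 0, 0, 0, 1], [0, 0, 0, 0, 0, 0, 1]], "squeeze": 30}}

```text
time: 48.65
tool_pos: [0.517, -0.4133, 0.1112]
ee_rot: [[-0.313, -0.95, 0.0], [-0.95, 0.313, -0.0], [0.0, -0.0, -1.0]]
wrist_force: [-1.0, -3.0, -0.3]
gripper_width: 0.258
finger_force: 29.6
```

Request:
{"name": "play_rows", "arguments": {"commands": [[0, 0, 0, 0, 0, 0, 1], [0, 0, 0, 0, 0, 0, 1], [0, 0, 0, 0, 0, 0, 1], [0, 0, 0, 0, 0, 0, 1]]}}

```text
time: 48.98
tool_pos: [0.5167, -0.4143, 0.11]
ee_rot: [[-0.314, -0.949, -0.0], [-0.949, 0.314, -0.001], [0.001, -0.0, -1.0]]
wrist_force: [-1.3, -3.2, -1.3]
gripper_width: 0.259
finger_force: 29.6
```

```bash
python3 - <<'E'
import numpy as np
for n,a0 in((14,255.3),):
    a=np.radians(a0-6.5*np.arange(16));P=.87*np.c_[np.cos(a),np.sin(a)];print(np.diff(P,axis=0).round(3).tolist())
h=np.array([.5392,-.3291]);r=np.radians(162.8);print(h+.087*np.array([np.cos(r),np.sin(r)]),h+.095*np.array([np.cos(r),np.sin(r)]))
E
```

```text
[[-0.094, 0.03], [-0.09, 0.041], [-0.085, 0.051], [-0.078, 0.06], [-0.071, 0.068], [-0.063, 0.076], [-0.054, 0.083], [-0.044, 0.088], [-0.034, 0.093], [-0.023, 0.096], [-0.012, 0.098], [-0.001, 0.099], [0.01, 0.098], [0.021, 0.096], [0.032, 0.093]]
[ 0.45609078 -0.3033734 ] [ 0.44844856 -0.30100774]
```

Request:
{"name": "play_rows", "arguments": {"commands": [[-0.094, 0.03, 0, 0, 0, -0.0361, 1], [-0.09, 0.041, 0, 0, 0, -0.0361, 1], [-0.085, 0.051, 0, 0, 0, -0.0361, 1], [-0.078, 0.06, 0, 0, 0, -0.0361, 1], [-0.071, 0.068, 0, 0, 0, -0.0361, 1], [-0.063, 0.076, 0, 0, 0, -0.0361, 1], [-0.054, 0.083, 0, 0, 0, -0.0361, 1], [0, 0, 0, 0, 0, 0, 1]]}}

```text
time: 49.65
tool_pos: [0.4619, -0.3708, 0.1096]
ee_rot: [[-0.898, -0.44, -0.002], [-0.44, 0.898, 0.003], [0.001, 0.004, -1.0]]
wrist_force: [-4.1, -0.1, -0.0]
gripper_width: 0.259
finger_force: 30.1
```

Request:
{"name": "play_rows", "arguments": {"commands": [[-0.044, 0.088, 0, 0, 0, -0.0361, 1], [-0.034, 0.093, 0, 0, 0, -0.0361, 1], [-0.023, 0.096, 0, 0, 0, -0.0361, 1], [-0.012, 0.098, 0, 0, 0, -0.0361, 1], [0, 0, 0, 0, 0, 0, 1], [0, 0, 0, 0, 0, 0, 1], [0, 0, 0, 0, 0, 0, 1]]}}

```text
time: 50.23
tool_pos: [0.4517, -0.3343, 0.1093]
ee_rot: [[-1.0, -0.008, -0.001], [-0.008, 1.0, 0.003], [0.001, 0.003, -1.0]]
wrist_force: [-1.4, 2.0, -1.0]
gripper_width: 0.256
finger_force: 30.2
```

Request:
{"name": "play_rows", "arguments": {"commands": [[-0.001, 0.099, 0, 0, 0, -0.0361, 1], [0.01, 0.098, 0, 0, 0, -0.0361, 1], [0.021, 0.096, 0, 0, 0, -0.0361, 1], [0, 0, 0, 0, 0, 0, 1], [0, 0, 0, 0, 0, 0, 1], [0, 0, 0, 0, 0, 0, 1], [0, 0, 0, 0, 0, 0, 1]]}}

```text
time: 50.82
tool_pos: [0.4554, -0.3058, 0.1096]
ee_rot: [[-0.945, 0.327, 0.001], [0.327, 0.945, 0.002], [-0.0, 0.002, -1.0]]
wrist_force: [1.8, 2.2, -2.4]
gripper_width: 0.256
finger_force: 30.4
```

Request:
{"name": "play_rows", "arguments": {"commands": [[0.012, 0.04, 0, 0, 0, 0, 1], [0, 0, 0, 0, 0, 0, 1], [0, 0, 0, 0, 0, 0, 1], [0, 0, 0, 0, 0, 0, 1], [0, 0, 0, 0, 0, 0, 1]]}}

```text
time: 51.23
tool_pos: [0.4564, -0.3046, 0.1104]
ee_rot: [[-0.944, 0.331, 0.0], [0.331, 0.944, -0.005], [-0.002, -0.004, -1.0]]
wrist_force: [0.3, -5.5, -4.8]
gripper_width: 0.258
finger_force: 30.4
```

Request:
{"name": "play_rows", "arguments": {"commands": [[-0.04, 0.012, -0.07, 0, 0, 0, 1], [-0.037, 0.011, -0.06, 0, 0, 0, 1], [0, 0, 0, 0, 0, 0, 1], [0, 0, 0, 0, 0, 0, 1], [0, 0, 0, 0, 0, 0, 1], [0, 0, 0, 0, 0, 0, 1]]}}

```text
time: 51.73
tool_pos: [0.449, -0.3022, 0.0982]
ee_rot: [[-0.944, 0.331, 0.002], [0.331, 0.944, -0.005], [-0.004, -0.004, -1.0]]
wrist_force: [-0.6, -6.6, 0.9]
gripper_width: 0.257
finger_force: 31.0
```

Request:
{"name": "play_rows", "arguments": {"commands": [[0, 0, -0.02, 0, 0, 0, 1], [0, 0, 0, 0, 0, 0, 0.4], [0, 0, 0, 0, 0, 0, 0.4], [0, 0, 0, 0, 0, 0, 0.4], [0, 0, 0.4, 0, 0, 0, 0.4], [0, 0, 0.4, 0, 0, 0, 0.4], [0, 0, 0.4, 0, 0, 0, 0.4], [0, 0, 0.4, 0, 0, 0, 0.4]]}}

```text
time: 52.4
tool_pos: [0.448, -0.2986, 0.2556]
ee_rot: [[-0.944, 0.329, -0.001], [0.329, 0.944, 0.002], [0.002, 0.002, -1.0]]
wrist_force: [-0.2, -1.6, -0.0]
gripper_width: 0.604
finger_force: 0.0
```

Request:
{"name": "play_rows", "arguments": {"commands": [[0, 0, 0.4, 0, 0, 0, 0.4], [0, 0, 0, 0, 0, 0, 0.4], [0, 0, 0, 0, 0, 0, 0.4], [0, 0, 0, 0, 0, 0, 0.4], [0, 0, 0, 0, 0, 0, 0.4], [0, 0, 0, 0, 0, 0, 0.4], [0, 0, 0, 0, 0, 0, 0.4], [0, 0, 0, 0, 0, 0, 0.4]]}}

```text
time: 53.07
tool_pos: [0.4481, -0.2994, 0.2936]
ee_rot: [[-0.944, 0.33, -0.002], [0.33, 0.944, 0.002], [0.003, 0.001, -1.0]]
wrist_force: [-0.6, -0.8, 0.2]
gripper_width: 0.599
finger_force: 0.0
```

```bash
python3 - <<'E'
from fit import *
w=cam("wrist");s=state();print(s["time"],s["tool_pos"])
for b in blobs(w):print(b,onz(w,b[1],.118).round(4))
a=cam("scene");b=cam("side");print(blobs(a,5),"\n",blobs(b,5))
print(reds(a,(260,140,400,230)),reds(b,(280,220,400,330)))
E
```

```text
53.1167 [ 0.4482155  -0.29943636  0.29395542]
([269, 177, 22, 21, 360], [279.7, 187.1]) [ 0.4488 -0.3016  0.118 ]
([405, 238, 19, 21, 318], [413.5, 247.9]) [ 0.5662 -0.18    0.118 ]
[([334, 165, 5, 5, 20], [336.0, 167.1]), ([290, 168, 5, 6, 25], [292.0, 170.6]), ([219, 266, 11, 15, 98], [224.2, 274.4])] 
 [([207, 165, 7, 9, 39], [210.1, 169.6]), ([354, 244, 5, 3, 10], [356.1, 245.1]), ([383, 260, 3, 3, 6], [384.0, 261.2]), ([347, 280, 8, 8, 47], [350.5, 283.7])]
[(np.int32(9), [336.0, 167.0]), (np.int32(14), [291.7, 170.5])] [(np.int32(8), [356.0, 245.0]), (np.int32(34), [350.5, 283.7])]
```

Request:
{"name": "play_rows", "arguments": {"commands": [[0.205, 0.281, 0, 0, 0, 0.0117, 0.4], [0.205, 0.281, 0, 0, 0, 0, 0.4], [0.204, 0.28, 0, 0, 0, 0, 0.4], [0, 0, -0.2, 0, 0, 0, 0.4], [0, 0, -0.2, 0, 0, 0, 0.4], [0, 0, 0, 0, 0, 0, 0.4], [0, 0, 0, 0, 0, 0, 0.4], [0, 0, 0, 0, 0, 0, 0.4]]}}

```text
time: 53.88
tool_pos: [0.51, -0.2159, 0.2559]
ee_rot: [[-0.955, 0.295, 0.001], [0.295, 0.955, -0.0], [-0.001, -0.0, -1.0]]
wrist_force: [-0.1, 1.5, -0.1]
gripper_width: 0.604
finger_force: 0.0
```

Request:
{"name": "play_rows", "arguments": {"commands": [[0, 0, 0, 0, 0, 0, 0.4], [0, 0, 0, 0, 0, 0, 0.4], [0, 0, 0, 0, 0, 0, 0.4], [0, 0, 0, 0, 0, 0, 0.4]]}}

```text
time: 54.22
tool_pos: [0.5102, -0.216, 0.256]
ee_rot: [[-0.955, 0.295, 0.001], [0.295, 0.955, -0.001], [-0.002, -0.0, -1.0]]
wrist_force: [-0.0, -0.6, -0.7]
gripper_width: 0.6
finger_force: 0.0
```

```bash
python3 - <<'E'
from fit import *
w=cam("wrist");s=state();T=s["tool_pos"];R=s["ee_rot"];print(s["time"],T,s["q"].round(1),np.degrees(np.arctan2(R[1,1],R[0,1])))
p=[.4600,-.2470,np.radians(-17.2)]
# handle: dark pixels around predicted axis; scan lateral at rod x -10, -30
g=w["color"].max(2)
for rx in(-35,-20,-5):
    pts=[proj(w,W(p,(30+rx,45+y,198))) for y in range(-30,31,1)]
    v=[int(g[int(round(q[1])),int(round(q[0]))]) for q in pts];print(rx,pts[30].round(0),v)
E
```

```text
54.2667 [ 0.51013029 -0.21592141  0.25571065] [-29.9   7.5  13.6  96.    0.  -12.7] 72.82539298715056
-35 [283. 165.] [212, 214, 212, 210, 213, 209, 212, 214, 215, 205, 207, 206, 211, 212, 207, 210, 213, 209, 208, 207, 206, 204, 93, 60, 65, 67, 63, 69, 68, 67, 65, 63, 66, 62, 60, 58, 58, 129, 200, 209, 207, 206, 174, 145, 118, 154, 209, 212, 213, 212, 216, 188, 163, 145, 144, 143, 142, 141, 144, 139, 142]
-20 [283. 188.] [209, 209, 214, 211, 210, 210, 210, 210, 209, 206, 206, 208, 206, 211, 212, 209, 211, 209, 213, 206, 216, 214, 109, 57, 59, 63, 65, 63, 60, 64, 68, 63, 62, 63, 61, 61, 60, 74, 201, 213, 210, 218, 208, 139, 109, 177, 199, 217, 214, 214, 159, 105, 108, 111, 110, 101, 94, 92, 92, 90, 90]
-5 [283. 210.] [208, 212, 213, 212, 214, 215, 213, 209, 211, 210, 213, 209, 212, 211, 208, 211, 210, 211, 209, 210, 208, 198, 103, 60, 52, 60, 62, 61, 62, 54, 58, 61, 57, 61, 54, 51, 45, 94, 205, 208, 212, 212, 213, 202, 118, 162, 211, 211, 214, 211, 210, 211, 213, 210, 212, 214, 213, 210, 183, 122, 135]
```

Request:
{"name": "play_rows", "arguments": {"commands": [[0, 0, -0.3, 0, 0, 0, 0.4], [0, 0, -0.3, 0, 0, 0, 0.4], [0, 0, -0.2, 0, 0, 0, 0.4], [0, 0, -0.05, 0, 0, 0, 0.4], [0, 0, 0, 0, 0, 0, 0.4], [0, 0, 0, 0, 0, 0, 0.4], [0, 0, 0, 0, 0, 0, 0.4], [0, 0, 0, 0, 0, 0, 0.4]]}}

```text
time: 54.93
tool_pos: [0.5112, -0.2163, 0.1724]
ee_rot: [[-0.956, 0.295, 0.003], [0.295, 0.956, -0.002], [-0.004, -0.001, -1.0]]
wrist_force: [0.7, 0.0, 0.4]
gripper_width: 0.602
finger_force: 0.0
```

Request:
{"name": "play_rows", "arguments": {"commands": [[0, 0, 0, 0, 0, 0, 0.6], [0, 0, 0, 0, 0, 0, 1], [0, 0, 0, 0, 0, 0, 1], [0, 0, 0, 0, 0, 0, 1], [0, 0, 0, 0, 0, 0, 1], [0, 0, 0, 0, 0, 0, 1], [0, 0, 0, 0, 0, 0, 1]], "squeeze": 80}}

```text
time: 55.52
tool_pos: [0.5102, -0.2166, 0.171]
ee_rot: [[-0.955, 0.295, 0.001], [0.295, 0.955, -0.002], [-0.002, -0.002, -1.0]]
wrist_force: [-1.1, -3.1, 5.1]
gripper_width: 0.171
finger_force: 79.3
```

Request:
{"name": "play_rows", "arguments": {"commands": [[0, 0, 0.1, 0, 0, 0, 1], [0, 0, 0.2, 0, 0, 0, 1], [0, 0, 0.25, 0, 0, 0, 1], [0, 0, 0.25, 0, 0, 0, 1], [0, 0, 0.2, 0, 0, 0, 1], [0, 0, 0, 0, 0, 0, 1], [0, 0, 0, 0, 0, 0, 1], [0, 0, 0, 0, 0, 0, 1]]}}

```text
time: 56.18
tool_pos: [0.5096, -0.2148, 0.2681]
ee_rot: [[-0.956, 0.294, -0.002], [0.294, 0.956, 0.002], [0.003, 0.002, -1.0]]
wrist_force: [0.4, 0.7, -2.3]
gripper_width: 0.173
finger_force: 78.6
```

```bash
python3 - <<'E'
from fit import *
w=cam("wrist");a=cam("scene");b=cam("side");s=state();print(s["tool_pos"],s["wrist_force"],s["gripper_width"])
print(blobs(w),"\n",blobs(a,4),"\n",blobs(b,4))
p=[.4600,-.2470,np.radians(-17.2)]
print("pred tip side",proj(b,W(p,(160,45,173))),"scene",proj(a,W(p,(160,45,173))))
E
```

```text
[ 0.509166   -0.21482811  0.26756608] [ 0.88350548 -0.47326112 -1.52763899] 0.1655950081698472
[([164, 149, 23, 23, 417], [174.5, 160.2]), ([319, 223, 25, 26, 513], [330.9, 235.4])] 
 [([334, 165, 5, 5, 21], [336.0, 167.0]), ([290, 168, 5, 6, 24], [292.0, 170.7]), ([219, 266, 11, 15, 96], [224.2, 274.3]), ([296, 286, 1, 5, 5], [296.0, 288.0])] 
 [([207, 165, 7, 9, 39], [210.1, 169.6]), ([388, 239, 3, 2, 6], [389.0, 239.5]), ([353, 240, 8, 7, 43], [357.0, 243.2]), ([347, 281, 8, 7, 45], [350.6, 283.8])]
pred tip side [391.21052408 237.64971918] scene [289.40497542 147.21254076]
```

Request:
{"name": "play_rows", "arguments": {"commands": [[0.05, 0.16, 0.1, 0, 0, 0, 1], [0.05, 0.16, 0, 0, 0, 0, 1], [0.048, 0.158, 0, 0, 0, 0, 1], [-0.23, 0.071, 0, 0, 0, 0, 1], [-0.228, 0.071, 0, 0, 0, 0, 1], [0, 0, 0, 0, 0, 0, 1], [0, 0, 0, 0, 0, 0, 1], [0, 0, 0, 0, 0, 0, 1]]}}

```text
time: 57.0
tool_pos: [0.479, -0.1536, 0.2793]
ee_rot: [[-0.955, 0.295, -0.0], [0.295, 0.955, 0.0], [0.0, 0.0, -1.0]]
wrist_force: [0.2, -0.3, -1.6]
gripper_width: 0.171
finger_force: 78.6
```

Request:
{"name": "play_rows", "arguments": {"commands": [[0, 0, 0, 0, 0, 0, 1], [0, 0, 0, 0, 0, 0, 1], [0, 0, 0, 0, 0, 0, 1], [0, 0, 0, 0, 0, 0, 1]]}}

```text
time: 57.33
tool_pos: [0.4793, -0.1538, 0.2799]
ee_rot: [[-0.955, 0.295, -0.0], [0.295, 0.955, 0.0], [0.0, 0.0, -1.0]]
wrist_force: [0.6, -0.3, -1.8]
gripper_width: 0.168
finger_force: 78.6
```

```bash
python3 - <<'E'
from fit import *
w=cam("wrist");a=cam("scene");b=cam("side");s=state();T=s["tool_pos"];print(T,s["wrist_force"])
print(blobs(w),"\n",blobs(a,4),"\n",blobs(b,4))
p=[.4600,-.2470,np.radians(-17.2)];c,sn=np.cos(p[2]),np.sin(p[2]);e=T[:2]-p[:2];st=1e3*np.array([c*e[0]+sn*e[1],-sn*e[0]+c*e[1]]);print("TCP stand",st,"leg x",st[0]-8+130)
z=T[2]*1e3+16-114
print("pred tip side",proj(b,W(p,(st[0]+122,st[1],z))),"scene",proj(a,W(p,(st[0]+122,st[1],z))))
print("lever side",proj(b,W(p,(80,95,117))),"scene",proj(a,W(p,(80,95,117))),"wrist",proj(w,W(p,(80,95,117))))
E
```

```text
[ 0.47915083 -0.15369617  0.28002138] [-0.00473639  0.44345355 -1.48552395]
[([128, 194, 21, 21, 345], [138.3, 203.8])] 
 [([334, 165, 5, 5, 21], [336.0, 167.0]), ([290, 168, 5, 6, 25], [292.0, 170.6]), ([219, 266, 11, 15, 95], [224.2, 274.3]), ([296, 286, 1, 5, 5], [296.0, 288.0])] 
 [([207, 165, 7, 9, 39], [210.1, 169.6]), ([368, 227, 3, 2, 6], [369.0, 227.5]), ([353, 240, 8, 7, 43], [357.0, 243.2]), ([347, 281, 8, 7, 45], [350.6, 283.8])]
TCP stand [-9.2963237  94.79418656] leg x 112.70367629644116
pred tip side [370.56220929 226.558666  ] scene [286.18065969 150.91480167]
lever side [357.71109657 242.7894945 ] scene [291.53817178 169.8367624 ] wrist [282.09581785 269.08005581]
```

Request:
{"name": "play_rows", "arguments": {"commands": [[0, 0, -0.2, 0, 0, 0, 1], [0, 0, -0.2, 0, 0, 0, 1], [0, 0, -0.2, 0, 0, 0, 1], [0, 0, -0.15, 0, 0, 0, 1], [0, 0, 0, 0, 0, 0, 1], [0, 0, 0, 0, 0, 0, 1], [0, 0, 0, 0, 0, 0, 1], [0, 0, 0, 0, 0, 0, 1]]}}

```text
time: 58.15
tool_pos: [0.4798, -0.154, 0.2068]
ee_rot: [[-0.956, 0.295, 0.003], [0.295, 0.956, -0.001], [-0.003, -0.0, -1.0]]
wrist_force: [0.3, -1.0, -1.2]
gripper_width: 0.171
finger_force: 78.6
```

```bash
cat > rod.py <<'E'
from fit import *
a=cam("scene");b=cam("side");s=state();T=s["tool_pos"];print(s["time"],T,s["wrist_force"],s["gripper_width"])
print(blobs(a,4)[:3],"\n",blobs(b,4))
p=[.4600,-.2470,np.radians(-17.2)];c,sn=np.cos(p[2]),np.sin(p[2]);e=T[:2]-p[:2];st=1e3*np.array([c*e[0]+sn*e[1],-sn*e[0]+c*e[1]]);print("TCP stand",st,"leg x",st[0]-8+130)
z=T[2]*1e3+16-114
print("pred tip side",proj(b,W(p,(st[0]+122,st[1],z))))
for an in(0,.3,.6,.8,.9):
    X=(50+70*np.sin(.45-an),95,54+70*np.cos(.45-an));print(an,proj(b,W(p,X)).round(1),proj(a,W(p,X)).round(1))
E
python3 rod.py
```

```text
58.25 [ 0.47979858 -0.15395861  0.20664753] [-0.49958428  0.05278585 -1.94133686] 0.17312648894361515
[([334, 165, 5, 5, 20], [336.0, 167.1]), ([287, 168, 8, 6, 32], [291.3, 170.5]), ([219, 266, 11, 15, 96], [224.2, 274.3])] 
 [([207, 165, 7, 9, 39], [210.1, 169.6]), ([353, 240, 8, 7, 43], [357.0, 243.2]), ([347, 281, 8, 7, 45], [350.6, 283.8])]
TCP stand [-8.59993144 94.73502909] leg x 113.4000685618156
pred tip side [367.30038946 243.1207975 ]
0 [357.8 242.8] [291.5 169.8]
0.3 [352.1 242.3] [294.7 169.8]
0.6 [345.8 243.3] [298.1 171.5]
0.8 [341.6 244.7] [300.4 173.4]
0.9 [339.5 245.6] [301.5 174.7]
```

Request:
{"name": "play_rows", "arguments": {"commands": [[-0.12, 0.037, 0, 0, 0, 0, 1], [-0.12, 0.037, 0, 0, 0, 0, 1], [-0.12, 0.037, 0, 0, 0, 0, 1], [-0.12, 0.037, 0, 0, 0, 0, 1], [0, 0, 0, 0, 0, 0, 1], [0, 0, 0, 0, 0, 0, 1], [0, 0, 0, 0, 0, 0, 1]]}}

```text
time: 58.83
tool_pos: [0.4316, -0.1391, 0.2055]
ee_rot: [[-0.956, 0.295, 0.001], [0.295, 0.956, -0.001], [-0.001, -0.0, -1.0]]
wrist_force: [0.2, 0.2, -1.6]
gripper_width: 0.171
finger_force: 78.6
```

```bash
python3 rod.py
```

```text
58.9333 [ 0.43146442 -0.13898725  0.20502819] [-5.91110284e-04  3.64231600e-01 -2.72609856e+00] 0.16935705646126797
[([334, 165, 5, 5, 21], [336.0, 167.0]), ([295, 170, 6, 6, 30], [297.2, 172.3]), ([219, 266, 11, 15, 98], [224.2, 274.4])] 
 [([207, 165, 7, 9, 39], [210.1, 169.6]), ([342, 240, 12, 8, 63], [346.2, 243.9]), ([347, 281, 8, 7, 45], [350.6, 283.8])]
TCP stand [-59.19965935  94.74404288] leg x 62.80034065150488
pred tip side [352.21047553 245.82368754]
0 [357.8 242.8] [291.5 169.8]
0.3 [352.1 242.3] [294.7 169.8]
0.6 [345.8 243.3] [298.1 171.5]
0.8 [341.6 244.7] [300.4 173.4]
0.9 [339.5 245.6] [301.5 174.7]
```

Lever is at about 0.55 rad and following. I keep pulling.

Request:
{"name": "play_rows", "arguments": {"commands": [[-0.1, 0.031, 0, 0, 0, 0, 1], [-0.08, 0.025, 0, 0, 0, 0, 1], [-0.06, 0.019, 0, 0, 0, 0, 1], [-0.02, 0.006, 0, 0, 0, 0, 1], [0, 0, 0, 0, 0, 0, 1], [0, 0, 0, 0, 0, 0, 1], [0, 0, 0, 0, 0, 0, 1], [0, 0, 0, 0, 0, 0, 1]]}}

```text
time: 59.6
tool_pos: [0.408, -0.1315, 0.2052]
ee_rot: [[-0.956, 0.295, 0.007], [0.295, 0.956, -0.001], [-0.007, 0.001, -1.0]]
wrist_force: [9.0, -1.7, -5.6]
gripper_width: 0.169
finger_force: 78.8
```

```bash
python3 rod.py
```

```text
59.7 [ 0.40800502 -0.13150814  0.20522761] [ 7.10280831 -1.96613373 -5.37792914] 0.16952407765565738
[([334, 165, 5, 5, 18], [335.8, 167.2]), ([219, 266, 11, 15, 96], [224.3, 274.3]), ([296, 286, 1, 6, 6], [296.0, 288.5])] 
 [([207, 165, 7, 9, 39], [210.1, 169.6]), ([335, 242, 12, 8, 57], [339.2, 246.0]), ([347, 281, 8, 7, 45], [350.6, 283.8])]
TCP stand [-83.82154903  94.95153669] leg x 38.17845096819471
pred tip side [344.82655084 246.88875478]
0 [357.8 242.8] [291.5 169.8]
0.3 [352.1 242.3] [294.7 169.8]
0.6 [345.8 243.3] [298.1 171.5]
0.8 [341.6 244.7] [300.4 173.4]
0.9 [339.5 245.6] [301.5 174.7]
```

Request:
{"name": "play_rows", "arguments": {"commands": [[0.07, -0.022, 0, 0, 0, 0, 1], [0.073, -0.022, 0, 0, 0, 0, 1], [0, 0, 0.25, 0, 0, 0, 1], [0, 0, 0.25, 0, 0, 0, 1], [0, 0, 0.25, 0, 0, 0, 1], [0, 0, 0, 0, 0, 0, 1], [0, 0, 0, 0, 0, 0, 1], [0, 0, 0, 0, 0, 0, 1]]}}

```text
time: 60.37
tool_pos: [0.4191, -0.135, 0.2792]
ee_rot: [[-0.956, 0.295, -0.001], [0.295, 0.956, 0.001], [0.002, 0.0, -1.0]]
wrist_force: [0.1, -0.3, -1.5]
gripper_width: 0.172
finger_force: 79.5
```

```bash
python3 rod.py
```

```text
60.4667 [ 0.41863141 -0.13475732  0.27828889] [-0.01475634  0.55366548 -2.2418409 ] 0.17379781456504598
[([334, 165, 5, 5, 20], [336.0, 167.1]), ([219, 266, 11, 15, 95], [224.2, 274.3]), ([296, 286, 1, 5, 5], [296.0, 288.0])] 
 [([207, 165, 7, 9, 39], [210.1, 169.6]), ([335, 242, 9, 8, 59], [338.9, 245.5]), ([347, 281, 8, 7, 45], [350.6, 283.8])]
TCP stand [-72.70958272  94.98997922] leg x 49.29041727975101
pred tip side [350.87297341 229.87066273]
0 [357.8 242.8] [291.5 169.8]
0.3 [352.1 242.3] [294.7 169.8]
0.6 [345.8 243.3] [298.1 171.5]
0.8 [341.6 244.7] [300.4 173.4]
0.9 [339.5 245.6] [301.5 174.7]
```

Request:
{"name": "play_rows", "arguments": {"commands": [[0.27, -0.083, 0, 0, 0, 0, 1], [0.27, -0.083, 0, 0, 0, 0, 1], [0.27, -0.083, 0, 0, 0, 0, 1], [0.245, -0.078, 0, 0, 0, 0, 1], [0, 0, 0, 0, 0, 0, 1], [-0.05, -0.16, 0, 0, 0, 0, 1], [-0.05, -0.16, 0, 0, 0, 0, 1], [-0.048, -0.158, 0, 0, 0, 0, 1]]}}

```text
time: 61.13
tool_pos: [0.509, -0.2154, 0.2782]
ee_rot: [[-0.956, 0.294, -0.003], [0.294, 0.956, 0.002], [0.004, 0.001, -1.0]]
wrist_force: [1.0, -0.2, -1.4]
gripper_width: 0.171
finger_force: 79.6
```

Request:
{"name": "play_rows", "arguments": {"commands": [[0, 0, 0, 0, 0, 0, 1], [0, 0, -0.2, 0, 0, 0, 1], [0, 0, -0.3, 0, 0, 0, 1], [0, 0, -0.3, 0, 0, 0, 1], [0, 0, 0, 0, 0, 0, 1], [0, 0, 0, 0, 0, 0, 1], [0, 0, 0, 0, 0, 0, 1], [0, 0, 0, 0, 0, 0, 1]]}}

```text
time: 61.8
tool_pos: [0.5115, -0.2162, 0.2033]
ee_rot: [[-0.956, 0.295, 0.005], [0.295, 0.956, -0.003], [-0.005, -0.001, -1.0]]
wrist_force: [-0.2, -0.4, -1.8]
gripper_width: 0.174
finger_force: 79.4
```

```bash
python3 rod.py
```

```text
61.9 [ 0.51163102 -0.21639396  0.20343219] [-1.14438867  0.80418843 -1.78392111] 0.17435162671125562
[([334, 165, 5, 5, 20], [336.0, 167.1]), ([219, 266, 11, 15, 97], [224.2, 274.3]), ([296, 286, 1, 5, 5], [296.0, 288.0])] 
 [([207, 165, 7, 9, 39], [210.1, 169.6]), ([335, 242, 9, 8, 60], [338.9, 245.6]), ([347, 280, 8, 8, 46], [350.6, 283.8])]
TCP stand [40.27154145 44.50499928] leg x 162.27154144719464
pred tip side [387.93099454 252.87895405]
0 [357.8 242.8] [291.5 169.8]
0.3 [352.1 242.3] [294.7 169.8]
0.6 [345.8 243.3] [298.1 171.5]
0.8 [341.6 244.7] [300.4 173.4]
0.9 [339.5 245.6] [301.5 174.7]
```

Request:
{"name": "play_rows", "arguments": {"commands": [[0, 0, -0.1, 0, 0, 0, 1], [0, 0, -0.1, 0, 0, 0, 1], [0, 0, -0.06, 0, 0, 0, 1], [0, 0, -0.04, 0, 0, 0, 1], [0, 0, 0, 0, 0, 0, 1], [0, 0, 0, 0, 0, 0, 1], [0, 0, 0, 0, 0, 0, 1], [0, 0, 0, 0, 0, 0, 1]]}}

```text
time: 62.57
tool_pos: [0.5095, -0.2164, 0.1709]
ee_rot: [[-0.955, 0.296, -0.0], [0.296, 0.955, -0.002], [-0.0, -0.002, -1.0]]
wrist_force: [-3.8, -2.4, 5.4]
gripper_width: 0.17
finger_force: 80.5
```

```bash
python3 rod.py|sed -n 1,5p
```

```text
62.6667 [ 0.50953258 -0.21645201  0.1709276 ] [-3.90498961 -2.50021424  5.53094064] 0.16853991933064977
[([334, 165, 5, 5, 20], [336.0, 167.1]), ([219, 266, 11, 15, 97], [224.1, 274.4]), ([296, 286, 1, 6, 6], [296.0, 288.5])] 
 [([207, 165, 7, 9, 39], [210.1, 169.6]), ([335, 246, 9, 4, 21], [339.0, 247.8]), ([383, 260, 3, 3, 7], [383.9, 261.3]), ([347, 280, 8, 8, 47], [350.5, 283.7])]
TCP stand [38.28411534 43.82901291] leg x 160.28411534036414
pred tip side [385.58458373 260.06856343]
```

Rod tip is back at its starting pixel (384,261). I release, then rise clear.

Request:
{"name": "play_rows", "arguments": {"commands": [[0, 0, 0, 0, 0, 0, 0.6], [0, 0, 0, 0, 0, 0, 0.5], [0, 0, 0, 0, 0, 0, 0.5], [0, 0, 0.1, 0, 0, 0, 0.5], [0, 0, 0.3, 0, 0, 0, 0.5], [0, 0, 0.4, 0, 0, 0, 0.5], [0, 0, 0.4, 0, 0, 0, 0.5], [0, 0, 0.3, 0, 0, 0, 0.5]]}}

```text
time: 63.33
tool_pos: [0.5102, -0.2153, 0.3238]
ee_rot: [[-0.956, 0.295, 0.003], [0.295, 0.956, -0.001], [-0.003, -0.0, -1.0]]
wrist_force: [1.7, 0.0, 1.3]
gripper_width: 0.495
finger_force: 0.0
```

Request:
{"name": "play_rows", "arguments": {"commands": [[-0.3, 0.1, 0, 0, 0, 0, 0.5], [-0.3, 0.1, 0, 0, 0, 0, 0.5], [0, 0, 0, 0, 0, 0, 0.5], [0, 0, 0, 0, 0, 0, 0.5], [0, 0, 0, 0, 0, 0, 0.5], [0, 0, 0, 0, 0, 0, 0.5], [0, 0, 0, 0, 0, 0, 0.5], [0, 0, 0, 0, 0, 0, 0.5]]}}

```text
time: 64.0
tool_pos: [0.4505, -0.1957, 0.3198]
ee_rot: [[-0.956, 0.295, -0.0], [0.295, 0.956, 0.0], [0.0, 0.0, -1.0]]
wrist_force: [-0.2, -0.2, 0.2]
gripper_width: 0.498
finger_force: 0.0
```

```bash
python3 rod.py|sed -n 1,4p; python3 - <<'E'
from fit import *
w=cam("wrist");b=cam("side");p=[.4600,-.2470,np.radians(-17.2)]
for X in((5,-55,118),(20,95,117)):print("pred",proj(w,W(p,X)).round(1))
print(blobs(w));g=w["color"].max(2)
for rx in(-30,0,30):
    v=[]
    for y in range(-20,21):
        q=proj(w,W(p,(30+rx,45+y,198)));v.append(int(g[int(round(q[1])),int(round(q[0]))]))
    print(rx,v)
E
```

```text
64.1 [ 0.45033885 -0.19568395  0.31981209] [-0.23744853  0.01856146 -0.65301404] 0.5030171021027096
[([334, 165, 5, 5, 20], [336.0, 167.1]), ([219, 266, 11, 15, 98], [224.2, 274.4]), ([296, 286, 1, 6, 6], [296.0, 288.5])] 
 [([207, 165, 7, 9, 39], [210.1, 169.6]), ([335, 246, 9, 4, 22], [339.1, 247.7]), ([383, 260, 3, 2, 5], [383.8, 260.4]), ([347, 281, 8, 7, 45], [350.6, 283.8])]
TCP stand [-24.40365633  46.16423618] leg x 97.59634366965525
pred [193.4 205.2]
pred [324.6 217.3]
[([184, 197, 19, 18, 280], [192.7, 205.6]), ([314, 208, 22, 22, 377], [324.3, 218.4])]
-30 [210, 209, 210, 213, 208, 211, 210, 212, 210, 210, 208, 185, 105, 61, 67, 61, 65, 67, 65, 65, 63, 64, 62, 64, 63, 60, 61, 86, 202, 211, 210, 211, 213, 210, 211, 205, 130, 174, 201, 215, 214]
0 [44, 44, 43, 41, 37, 42, 41, 37, 42, 39, 38, 44, 55, 50, 55, 52, 60, 60, 59, 56, 63, 58, 57, 56, 60, 52, 50, 51, 35, 33, 34, 36, 37, 38, 35, 34, 39, 39, 42, 42, 38]
30 [189, 193, 195, 201, 192, 189, 191, 197, 204, 200, 206, 189, 114, 59, 44, 51, 56, 62, 58, 61, 65, 68, 71, 65, 61, 51, 55, 105, 167, 186, 187, 196, 200, 207, 218, 222, 211, 192, 191, 197, 203]
```

Everything checks out. The knob and lever ball match the latched and ON predictions within 1 px, and the rod is in its forks. Handing in.

```bash
python3 -c "
from station import *
print(job_done())"
```

```text
the job is handed in; nothing more can be done
None
```

The job is handed in, verdict not reported: all three blocks seated, gate shut and latched, lever pulled to ON with the rod, and the rod hung back in its forks at about 64 s.

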